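Charge the red-banded grinding jar and present it at the front of the carousel

TASK

Take the steel scoop by its orange side handle and pour all six grinding balls from it into the open jar with the red band on the carousel, then stand the empty scoop upright on the worktop, clear of the carousel. Then turn the carousel by the green bar grip at its centre until the red-banded jar stands squarely in line with the red front pointer on the foot, and finish while still gripping the bar and holding the carousel still there. Leave the other things on the worktop where they are.

Things in the scene. Friction and masses are not known exactly. Their poses are not given: they have to be found in the camera images.
- scoop: steel scoop, 140 g, holding the balls: conical cup 38 mm tall, outside 50 mm wide at the base, 100 at the rim (flares 33 degrees). Origin: centre of the underside, z up. Round orange handle, 12 mm in diameter, runs level along its own -y, 66 to 145 mm from the cup axis, 44 mm above the underside; the tool may grip it tilted. Balls roll out when tipped over 65 degrees
- scoop_grip (a point): point on the axis of the scoop's handle, 102 mm from the cup axis, 44 mm above the underside; a good place to grip across the handle
- carousel_foot: fixed white round foot of the carousel, 210 mm in diameter. Origin on the turning axis at the worktop; its own -x axis points at the front: there a tab with a red pointer sticks out to 157 mm from the axis, roughly towards the robot
- turntable (a joint): turn (rad) of the 260 mm aluminium plate (top 21 mm up): 0 when the red jar is at the red pointer, growing counterclockwise from above; no stops, slight friction (0.05 N m), stays where left. Four fixed vessels 90 mm from the axis, 90 degrees apart; from the red jar counterclockwise: cotton beaker (72 mm wide, top at 92 mm), blue-banded open jar, brown bottle (44 mm wide, top at 100 mm)
- red_jar_mouth (a point): centre of the mouth, at rim level, of the white jar with the red band: outer diameter 72 mm, inner 66 mm, 64 mm tall, inside depth 59 mm, rim 86 mm above the worktop, fixed to the plate
- turn_grip: green bar grip on the post at the centre of the carousel, fixed to the turning plate: 56 mm long, 16 mm wide, 34 mm tall. Origin on the axis at its underside, 131 mm above the worktop. Its own y axis is the long direction; the red jar lies towards its -x, the blue jar towards +x
- turn_grip_mid (a point): middle of the bar grip, on the axis, 149 mm above the worktop
- ball0_center (a point): centre of one of the six white ceramic grinding balls, 15 mm in diameter, 11 g, in the scoop at the start
- ball1_center (a point): centre of one of the six white ceramic grinding balls, 15 mm in diameter, 11 g, in the scoop at the start
- ball2_center (a point): centre of one of the six white ceramic grinding balls, 15 mm in diameter, 11 g, in the scoop at the start
- ball3_center (a point): centre of one of the six white ceramic grinding balls, 15 mm in diameter, 11 g, in the scoop at the start
- ball4_center (a point): centre of one of the six white ceramic grinding balls, 15 mm in diameter, 11 g, in the scoop at the start
- ball5_center (a point): centre of one of the six white ceramic grinding balls, 15 mm in diameter, 11 g, in the scoop at the start
- timer: white lab timer, 62x62x20 mm; a loose bystander, origin at the centre of its underside
- petri_dish: petri dish, 62 mm wide, 15 mm tall; a loose bystander, origin at the centre of its underside
- tip_box: box of yellow pipette tips, 104x132x96 mm; a loose bystander, origin at the centre of its underside
- beaker: empty glass beaker, 66 mm wide, 62 mm tall; a loose bystander, origin at the centre of its underside
- dropper: pipette dropper with a red rubber bulb, lying, 132x15x16 mm; a loose bystander, origin at the centre of its underside

How it is judged:
By the outcome, as a careful person would: the job done as asked, in the order asked, and still so for the second after the job is handed in, while the arm keeps its last pose, push and grip.
It also fails if it takes over 64 s, if anything falls off the work surface, if the arm or the gripper's body presses on something with over 40 N, if the wrist force passes 120 N, or if a joint passes its speed limit or range.

ROBOT

A 6-joint arm with a two-finger parallel gripper is mounted at the origin on a cart in front of the work surface, level with it; the furniture and walls round the work are solid. World frame = base frame: x ahead of the robot, y to its left, z up, the work surface at z = 0. Lengths are in m, angles in rad, forces in N, time in s.
With the tool pointing down it reaches from about 0.35 to 0.85 m from the base axis. Payload 8.1 kg.
Tool frame: the origin (TCP) lies between the finger pads; the fingertips stand tips_ahead ahead of it and the grasp point (between the pads) lies 8 mm behind it (tips_ahead is the distance from the TCP to the fingertips, in m); z points along the fingers, x is the direction in which the jaws open and shut, and the axes are right-handed (so a half turn about z gives the same grasp; the last joint's range is limited). The gripper opens to 93 mm and grips with 3 to 60 N. Pads are 15 mm wide; open, the fingers measure 128 mm over their backs; the gripper's body (75 mm by 188 mm) begins 65 mm behind the grasp point.
Start: joints at [-1.313, 0.13, 1.488, -0, 1.523, -0.085], TCP at [0.202, -0.565, 0.23] pointing down, gripper open.
Joint ranges: [-2.96, 2.96], [-0.89, 2.26], [0.02, 2.5], [-1.34, 4.48], [0, 2.73], [-2.66, 2.66]. Speed limits (rad/s): [2.39, 2.39, 2.79, 3.14, 3.14, 3.14].

INTERFACE

Orientations are given as a rotation vector (axis times angle).
In Python, from plant import * gives the robot as it stands.
- The arm moves only by the tool play_rows, never from a script. Its argument "increments" is a list that holds one entry, the list of rows, each a list of 4 numbers: the shift along the tool's x, y, z in cm, then the turn about the tool's z in rad. A call has 1 to 5 rows; each row is the pose to reach, as a shift and turn from the pose measured when the call began, along the tool's axes at that moment; what a row does not reach only later rows make up. A row lasts 1/10 s, in which the tool goes at most 50 mm and 8.59 degrees, less where a joint would pass 70% of its speed; a pose out of reach is approached as far as the arm can. A call with a gripper value outside its range is refused whole. "jaw" is the finger opening in cm, from 0 to 9.3, set as the call begins (left out, the last holds). The fingers move at their own pace and stop on an object; "squeeze" is the grip in N (left out, the last holds). Time passes only in rows, so rows that repeat a pose let the fingers close. It gives the time, the measured TCP pose, the force and the opening at its end, in the units of the state.
- read_state(): the state, without advancing time (a new reading comes with each control period).
- read_camera(name): name is "scene" or "top"; returns (picture, depth): 420x560x3 uint8, blue, green, red; 420x560 float32, m along the optical axis (not along the pixel's ray), 0 where there is no reading.
- camera_params(name): a dict with "K" (3x3 intrinsics, pixels), "k1" (the pictures are not rectified: a ray, as slopes to the right and down, at radius r is drawn at 1 + k1 r^2 times it, then the intrinsics apply), "eye" and "orientation" of the camera in the world. Camera axes: x right, y up, looking along -z (the intrinsics and any distortion apply to the point x, -y, -z); pixel columns grow to the right and rows downward; lengths in m; the calibration is good to about 2 mm. A picture is of the moment at which its call begins. camera_params takes no time and is no camera call.
- close_job(): hands the job in, once; it reports no verdict.
The state is a dict: "t": time; "q": joint angles; "dq": joint speeds; "joint_torque": joint torques, N m; "tool_pos": TCP position; "orientation": TCP orientation; "force": force on the tool from outside, world axes, zero at the start; "wrist_torque": the same for the moment, N m; "opening": finger opening in m.
Only numpy, scipy, OpenCV 4.12 (cv2) and the standard library are available. Lean on these libraries where they do the work, as an engineer would, in place of code of your own. Each camera call takes 0.05 s, during which the arm holds its last target.

## Working session

There is one attempt and no reset: what is moved stays moved. The work goes in short steps, Python scripts to look and compute and a tool call to move; the robot and the scene stay as the last step left them, time stands still between calls to the robot, and variables do not carry over. Pictures are saved under pics/ and viewed, and the job is handed in when it is done.

Besides the shell and the picture viewer there is one more tool, called after "Request:" as a command line: name --argument value ..., lists and objects as JSON in quotes. play_rows: Moves the arm, as the interface text tells. Its arguments: {"type":"object","properties":{"increments":{"type":"array"},"jaw":{"type":"number"},"squeeze":{"type":"number"}},"required":["increments"]}

```bash
ls; mkdir -p pics
python3 - <<'E'
from plant import *
import cv2
s=read_state()
for k in s: print(k,s[k])
for n in ["scene","top"]:
    print(n,camera_params(n))
    p,d=read_camera(n); cv2.imwrite(f"pics/{n}0.png",p)
    import numpy as np; np.save(f"pics/{n}0d.npy",d);
E
```

```text
pics
t 0.0
q [-1.31337793e+00  1.31167352e-01  1.48926544e+00 -1.89027682e-05
  1.52298436e+00 -8.53826741e-02]
dq [ 1.13048863e-03  1.27540481e-03  1.53714350e-03 -1.56086134e-03
  4.55617952e-04 -4.46342091e-05]
joint_torque [ 8.19494799e-04 -5.59832740e+01 -4.91768432e+01  7.66322203e-02
  3.50205728e-02 -1.65181036e-04]
tool_pos [ 0.20156184 -0.5645559   0.22859133]
orientation [-2.56683706e+00  1.80932570e+00  2.21139003e-03]
force [ 0.95855952 -0.01576249  0.63852943]
wrist_torque [ 0.00727679 -0.02944218 -0.0079303 ]
opening 0.09329092975395553
scene {'K': array([[459.80367265,   0.        , 277.66774548],
       [  0.        , 459.80367265, 205.6502605 ],
       [  0.        ,   0.        ,   1.        ]]), 'k1': -0.015064438044516827, 'eye': array([ 0.6056741 , -0.64535887,  1.08070257]), 'orientation': array([ 0.57265802,  0.01092356, -0.01174278])}
top {'K': array([[458.54166829,   0.        , 275.42342026],
       [  0.        , 458.54166829, 212.97235408],
       [  0.        ,   0.        ,   1.        ]]), 'k1': -0.01831070342077529, 'eye': array([0.39169665, 0.00994992, 1.5048905 ]), 'orientation': array([ 0.10177065, -0.10771543, -1.5805964 ])}
```

View pics/scene0.png

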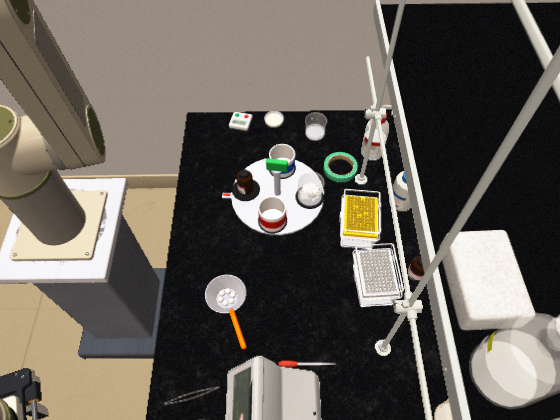

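View pics/top0.png

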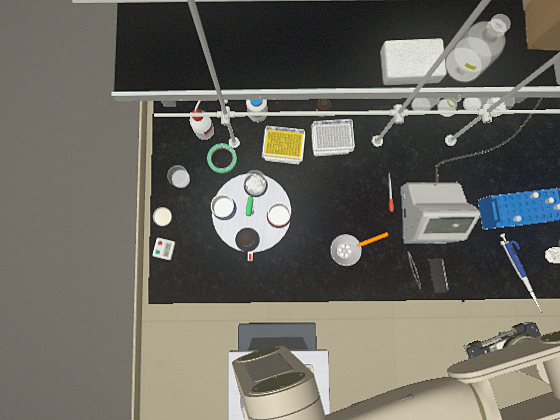

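The scene view has the scoop cup at about (226,295), with the orange handle running down to (243,347). The carousel is at about (278,195), the red jar at (272,213) and the pointer at (227,196). The top view agrees: cup at (346,250), handle end at (387,235).

The moves keep the tool pointing down, so I plan to tip the scoop by letting its handle pivot in a light grip.

```bash
cat > h.py <<'E'
import numpy as np, cv2
from scipy.spatial.transform import Rotation as R
from plant import *
def ray(n,uv):
    c=camera_params(n); K=c['K']
    d=np.array([(uv[0]-K[0,2])/K[0,0],(uv[1]-K[1,2])/K[1,1]]); s=d.copy()
    for _ in range(10): s=d/(1+c['k1']*(s@s))
    v=R.from_rotvec(c['orientation']).apply([s[0],-s[1],-1.0])
    return c['eye'],v
def plane(n,uv,z):
    e,v=ray(n,uv); return e+v*(z-e[2])/v[2]
def tri(uvs,uvt):
    (e1,v1),(e2,v2)=ray('scene',uvs),ray('top',uvt)
    A=np.stack([v1,-v2],1); x=np.linalg.lstsq(A,e2-e1,rcond=None)[0]
    a=e1+v1*x[0]; b=e2+v2*x[1]; return (a+b)/2,np.linalg.norm(a-b)
def dep(n,uv,D):
    e,v=ray(n,uv); return e+v*D[int(round(uv[1])),int(round(uv[0]))]
def pix(n,P):
    c=camera_params(n);p=R.from_rotvec(c['orientation']).inv().apply(np.atleast_2d(P)-c['eye'])
    s=np.stack([p[:,0],-p[:,1]],1)/-p[:,2:]; s=s*(1+c['k1']*(s**2).sum(1,keepdims=True))
    return s*[c['K'][0,0],c['K'][1,1]]+c['K'][:2,2]
def mask(img,lo,hi):
    return cv2.inRange(cv2.cvtColor(img,cv2.COLOR_BGR2HSV),np.array(lo),np.array(hi))
def blobs(m,mn=10):
    n,l,s,c=cv2.connectedComponentsWithStats(m)
    return [(s[i,4],c[i].round(1),s[i,:4]) for i in range(1,n) if s[i,4]>=mn],l
def cloud(n,D):
    v,u=np.mgrid[0:420,0:560]; c=camera_params(n);K=c['K']
    d=np.stack([(u-K[0,2])/K[0,0],(v-K[1,2])/K[1,1]],-1); s=d.copy()
    for _ in range(10): s=d/(1+c['k1']*(s**2).sum(-1,keepdims=True))
    w=np.concatenate([s[...,:1],-s[...,1:],-np.ones(s.shape[:2]+(1,))],-1)
    return c['eye']+R.from_rotvec(c['orientation']).apply(w.reshape(-1,3)).reshape(w.shape)*D[...,None]
E
python3 - <<'E'
from h import *
np.set_printoptions(precision=4,suppress=True)
for n in ['scene','top']:
    im=cv2.imread(f'pics/{n}0.png'); D=np.load(f'pics/{n}0d.npy'); C=cloud(n,D)
    for nm,lo,hi in [('orange',[5,180,120],[16,255,255]),('green',[45,120,60],[75,255,255]),('red',[0,150,80],[4,255,255]),('red2',[172,150,80],[180,255,255])]:
        m=mask(im,lo,hi)
        for a,c,s in blobs(m)[0]:
            print(n,nm,a,c,s)
            if nm in('orange','green') and a>40:
                ys,xs=np.nonzero(m[s[1]:s[1]+s[3],s[0]:s[0]+s[2]]); P=C[ys+s[1],xs+s[0]]
                print('  med',np.median(P,0),'min',P.min(0),'max',P.max(0))
                pts=np.stack([xs+s[0],ys+s[1]],1).astype(np.float32); print('  rect',cv2.minAreaRect(pts))
    x0,y0=(150,90) if n=='scene' else (150,160)
    cv2.imwrite(f'pics/{n}0z.png',cv2.resize(im[y0:y0+200,x0:x0+250][:,:],None,fx=3,fy=3,interpolation=cv2.INTER_CUBIC))
E
```

```text
scene orange 131 [237.6 328.6] [229 309  17  40]
  med [ 0.5017 -0.3088  0.0461] min [ 0.4795 -0.3567 -0.0037] max [ 0.5208 -0.2515  0.0523]
  rect ((237.30001831054688, 328.3999938964844), (41.42583465576172, 5.375871658325195), 71.56504821777344)
scene green 13 [349.8 156.3] [346 153   8   9]
scene green 234 [276.5 164.7] [266 158  22  14]
  med [0.5949 0.0752 0.1574] min [ 0.5694 -0.6454  0.1315] max [0.6227 0.0918 1.0807]
  rect ((276.4769592285156, 164.68463134765625), (21.954147338867188, 11.163125038146973), 7.125016689300537)
scene green 147 [338.4 176.4] [323 167  34  15]
  med [0.7709 0.1386 0.0125] min [ 0.7305  0.1292 -0.0032] max [0.8259 0.1784 0.0234]
  rect ((339.3041076660156, 174.28903198242188), (33.12543869018555, 13.657302856445312), 2.12109637260437)
scene red 20 [383.8 118.8] [381 113   6  10]
scene red 23 [375.3 144. ] [372 143   8   3]
scene red 13 [226.2 194.5] [223 194   7   2]
scene red 152 [272.2 222.6] [259 213  27  15]
scene red 111 [287.5 363. ] [278 360  20   7]
top orange 13 [381.4 233.9] [376 232  12   5]
top orange 12 [367.5 243. ] [362 241  12   5]
top green 87 [248.9 206. ] [246 197   7  19]
  med [0.5932 0.0816 0.1642] min [0.3917 0.0099 0.1398] max [0.6199 0.0908 1.5049]
  rect ((248.8000030517578, 205.8999786376953), (4.666904926300049, 18.243356704711914), 8.130102157592773)
top red 12 [198.1 110. ] [196 108   5   4]
top red 28 [197.3 118.1] [193 117  10   4]
top red 11 [249.5 256.3] [249 254   2   6]
```

Run:
```python
import cv2
im=cv2.imread('pics/scene0.png'); cv2.imwrite('pics/sz1.png',cv2.resize(im[130:250,200:360],None,fx=5,fy=5,interpolation=cv2.INTER_CUBIC))
im=cv2.imread('pics/top0.png'); cv2.imwrite('pics/tz1.png',cv2.resize(im[165:285,200:360],None,fx=5,fy=5,interpolation=cv2.INTER_CUBIC))
```

```text
(no output)
```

View pics/sz1.png

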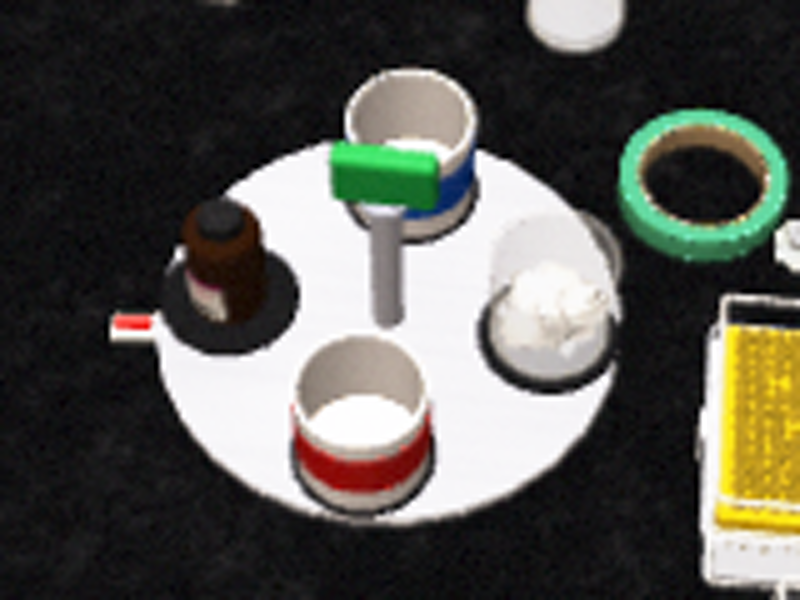

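View pics/tz1.png

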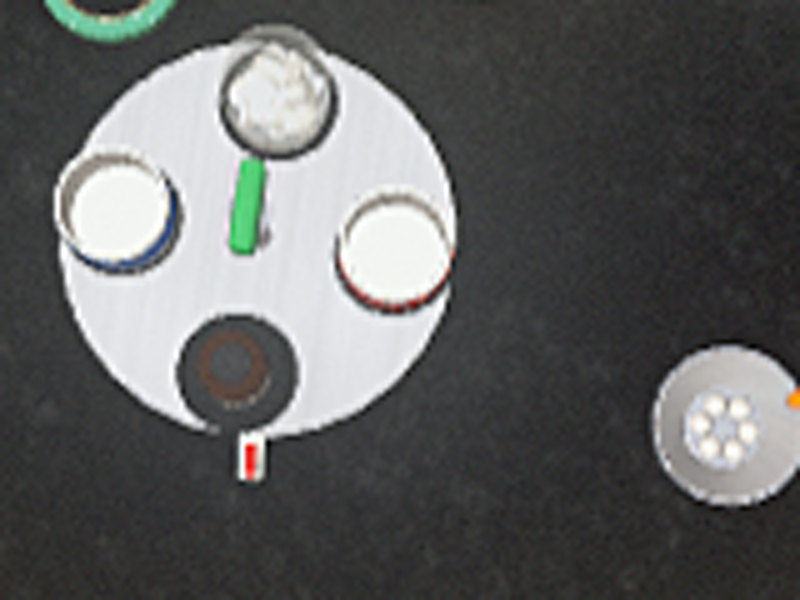

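The zooms confirm that the red jar sits on the -y side of the carousel, with the bottle near the pointer. The bar grip runs roughly along x. Next I'll measure these points and cross-check them between the two views.

Run:
```python
from h import *
np.set_printoptions(precision=4,suppress=True)
I={n:cv2.imread(f'pics/{n}0.png') for n in('scene','top')}; C={n:cloud(n,np.load(f'pics/{n}0d.npy')) for n in I}
print('redjar tri',tri((272.4,207.9),(279.2,214)),plane('scene',(272.4,207.9),.086),plane('top',(279.2,214),.086))
print('bar tri',tri((276.7,162),(249.2,206)))
# bar ends top face
for n,a,b in [('top',(250.7,197.5),(248.2,215.3)),('scene',(266.7,160.5),(287.5,162.5))]:
    A,B=plane(n,a,.163),plane(n,b,.163); print(n,A,B,'mid',(A+B)/2, 'len',np.linalg.norm(A-B),'dirdeg',np.degrees(np.arctan2(*(A-B)[1::-1])))
# plate: points by depth z about .021
for n in I:
    P=C[n]; m=(abs(P[...,2]-.021)<.007)&(P[...,0]>.4)&(P[...,0]<.8)&(P[...,1]>-.15)&(P[...,1]<.3)
    g=cv2.cvtColor(I[n],cv2.COLOR_BGR2GRAY); m&=g>150
    m=m.astype(np.uint8)*255
    cs,_=cv2.findContours(m,cv2.RETR_EXTERNAL,cv2.CHAIN_APPROX_NONE); c=max(cs,key=cv2.contourArea)
    h=cv2.convexHull(c)[:,0]; W=np.array([plane(n,p,.021) for p in h])[:,:2]
    from scipy.optimize import least_squares
    r=least_squares(lambda x:np.hypot(*(W-x[:2]).T)-x[2],[.59,.07,.13],loss='soft_l1',f_scale=.002); print(n,'plate',r.x, 'res',np.abs(r.fun).mean())
    # orange
    m=mask(I[n],[4,130,90],[20,255,255]); l=[b for b in blobs(m,30)[0] if (b[1][1]>220)]
    for a,c,s in l:
        ys,xs=np.nonzero(m[s[1]:s[1]+s[3],s[0]:s[0]+s[2]]);pts=np.stack([xs+s[0],ys+s[1]],1).astype(np.float32)
        W=np.array([plane(n,p,.044) for p in pts])[:,:2]; mu=W.mean(0); u,sv,vt=np.linalg.svd(W-mu); t=(W-mu)@vt[0]
        print(n,'orange',a,c,'rect',cv2.minAreaRect(pts),'mid',mu,'dir',vt[0],'ends',mu+vt[0]*t.min(),mu+vt[0]*t.max(),np.ptp(t))
    # pointer red
    # cup rim : by height
    m=((P[...,2]>.03)&(P[...,2]<.05)&(P[...,0]>.38)&(P[...,0]<.58)&(P[...,1]>-.33)&(P[...,1]<-.12)).astype(np.uint8)*255
    g=cv2.cvtColor(I[n],cv2.COLOR_BGR2GRAY); 
    x=(np.linalg.norm(P[...,:2]-[.46,-.2],axis=-1)<.1)&(g>60)&(P[...,2]>-.02)&(P[...,2]<.08); x=x.astype(np.uint8)*255
    x[mask(I[n],[4,100,70],[20,255,255])>0]=0
    cs,_=cv2.findContours(x,cv2.RETR_EXTERNAL,cv2.CHAIN_APPROX_NONE); c=max(cs,key=cv2.contourArea)
    h=cv2.convexHull(c)[:,0]; W=np.array([plane(n,p,.038) for p in h])[:,:2]
    r=least_squares(lambda x:np.hypot(*(W-x[:2]).T)-x[2],[.46,-.2,.05],loss='soft_l1',f_scale=.002); print(n,'rim',r.x,np.abs(r.fun).mean())
print('pointer',plane('scene',(226.2,194.8),.012),plane('top',(249.7,256.5),.012),tri((226.2,194.8),(249.7,256.5)))
```

```text
redjar tri (array([ 0.5814, -0.0079,  0.0806]), np.float64(0.004703750498813424)) [ 0.5837 -0.0106  0.086 ] [ 0.5783 -0.0084  0.086 ]
bar tri (array([0.5953, 0.0816, 0.1576]), np.float64(0.0026174759600388034))
top [0.6186 0.0765 0.163 ] [0.5655 0.0841 0.163 ] mid [0.592  0.0803 0.163 ] len 0.05368554569369274 dirdeg -8.203532500100762
scene [0.5712 0.0831 0.163 ] [0.6239 0.0757 0.163 ] mid [0.5975 0.0794 0.163 ] len 0.05313837154391165 dirdeg 171.97809207916544
scene plate [0.5955 0.0788 0.1293] res 0.0005397417380699286
scene orange 244 [237.3 328.9] rect ((237.35000610351562, 328.5500183105469), (41.74205780029297, 6.008327484130859), 71.56504821777344) mid [ 0.5016 -0.3111] dir [ 0.349  -0.9371] ends [ 0.4838 -0.2634] [ 0.5183 -0.3561] 0.0989894948349964
scene orange 76 [286.9 363.1] rect ((287.0, 363.5), (5.0, 18.0), 90.0) mid [ 0.6139 -0.3893] dir [1.     0.0002] ends [ 0.5943 -0.3893] [ 0.634  -0.3893] 0.03961944850946306
scene rim [ 0.4685 -0.2213  0.0503] 0.00021556082528775678
top plate [0.5957 0.0822 0.1286] res 0.0003771803558904355
top orange 140 [373.4 238.7] rect ((372.7940368652344, 238.9594268798828), (4.58344030380249, 31.95058250427246), 69.14553833007812) mid [ 0.5005 -0.3089] dir [ 0.3451 -0.9386] ends [ 0.4819 -0.2585] [ 0.5176 -0.3553] 0.10319723713484517
top rim [ 0.467  -0.2193  0.0511] 0.0003411570022089764
pointer [0.4522 0.0825 0.012 ] [0.4502 0.0883 0.012 ] (array([0.4507, 0.0888, 0.0027]), np.float64(0.000269906834686474))
```

```bash
cat >> h.py <<'E'
np.set_printoptions(precision=4,suppress=True)
def go(target,dyaw=None,jawdeg=None):
    s=read_state(); Rm=R.from_rotvec(s['orientation']); p=s['tool_pos']
    x=Rm.as_matrix()[:,0]; ang=np.degrees(np.arctan2(x[1],x[0]))
    print('t',s['t'],'pos',p,'toolx deg',ang,'z',Rm.as_matrix()[:,2],'open',s['opening'],'F',s['force'],'q',s['q'])
    d=Rm.inv().apply(np.array(target)-p)*100
    print('cm',d.round(2))
    if jawdeg is not None:
        t=(-(jawdeg-ang)+90)%180-90   # tool z down: +turn = cw from above
        print('turn rad',np.radians(t).round(3),'or',(np.radians(t)+np.pi).round(3),(np.radians(t)-np.pi).round(3))
E
python3 - <<'E'
from h import *
go([.503,-.316,.12],jawdeg=20.3)
C=cloud('top',np.load('pics/top0d.npy'))
m=(C[...,0]>.35)&(C[...,0]<.75)&(C[...,1]<-.33)&(C[...,1]>-.8)&(C[...,2]>.05)&(C[...,2]<.6)
P=C[m]
import collections
for y in np.arange(-.8,-.3,.05):
    for x in np.arange(.3,.8,.05):
        q=P[(abs(P[:,0]-x-.025)<.025)&(abs(P[:,1]-y-.025)<.025)]
        print('%5.2f'%(q[:,2].max() if len(q) else 0),end=' ')
    print('y',round(y,2))
E
```

```text
t 0.1 pos [ 0.2016 -0.5646  0.2287] toolx deg -70.35760097491693 z [-0.0005  0.0016 -1.    ] open 0.09296552455217413 F [0.1809 1.0556 0.1504] q [-1.3134  0.1311  1.4892 -0.      1.523  -0.0854]
cm [-13.26 -36.74  10.9 ]
turn rad 1.559 or 4.701 -1.582
 0.00  0.00  0.00  0.00  0.09  0.12  0.11  0.00  0.00  0.00 y -0.8
 0.00  0.00  0.00  0.00  0.11  0.11  0.09  0.00  0.00  0.00 y -0.75
 0.00  0.00  0.00  0.00  0.13  0.13  0.13  0.00  0.00  0.00 y -0.7
 0.00  0.00  0.00  0.00  0.00  0.00  0.00  0.00  0.00  0.00 y -0.65
 0.00  0.00  0.00  0.13  0.22  0.22  0.13  0.11  0.00  0.00 y -0.6
 0.00  0.00  0.00  0.13  0.22  0.22  0.14  0.10  0.00  0.00 y -0.55
 0.00  0.00  0.00  0.14  0.22  0.22  0.14  0.11  0.00  0.00 y -0.5
 0.00  0.00  0.00  0.13  0.22  0.22  0.14  0.10  0.00  0.00 y -0.45
 0.00  0.00  0.00  0.00  0.00  0.00  0.00  0.00  0.00  0.00 y -0.4
 0.00  0.00  0.00  0.00  0.05  0.00  0.00  0.00  0.00  0.00 y -0.35
```

Request:
play_rows --increments '[[[-1.4,-3.7,0,-0.15],[-2.8,-7.4,0,-0.3],[-4.2,-11.1,0,-0.45],[-5.6,-14.8,0,-0.6],[-7,-18.5,0,-0.75]]]' --jaw 5

```text
t: 0.6
tool_pos: [0.3531, -0.4351, 0.2284]
orientation: [-3.053, 0.734, 0.002]
force: [0.1, -0.5, -0.2]
opening: 0.0575
```

Run:
```python
from h import *
go([.503,-.316,.12],jawdeg=20.3)
C=cloud('top',np.load('pics/top0d.npy')); 
m=(C[...,0]>.42)&(C[...,0]<.75)&(C[...,1]<-.33)&(C[...,1]>-.6)&(C[...,2]>.08)&(C[...,2]<.6)
P=C[m]; print(np.percentile(P[:,1],[95,99,100]),P[P[:,1]>-.415])
```

```text
t 0.6 pos [ 0.3531 -0.4351  0.2284] toolx deg -27.046513471460692 z [-0.0008  0.0022 -1.    ] open 0.05748289047784379 F [ 0.1367 -0.4968 -0.213 ] q [-0.9809  0.0263  1.6     0.0006  1.5176 -0.5089]
cm [  7.95 -17.41  10.85]
turn rad -0.826 or 2.315 -3.968
[-0.4154 -0.4144 -0.413 ] [[ 0.632  -0.4147  0.0955]
 [ 0.6309 -0.4149  0.0837]
 [ 0.6291 -0.4149  0.0943]
 [ 0.6275 -0.4144  0.0848]
 [ 0.6229 -0.4149  0.0933]
 [ 0.6177 -0.4141  0.1055]
 [ 0.6057 -0.4149  0.1217]
 [ 0.6091 -0.4148  0.0804]
 [ 0.6038 -0.4137  0.0941]
 [ 0.5997 -0.4147  0.1004]
 [ 0.5967 -0.4148  0.0996]
 [ 0.5934 -0.4143  0.1217]
 [ 0.5922 -0.4149  0.1295]
 [ 0.595  -0.4146  0.0895]
 [ 0.5874 -0.4141  0.1413]
 [ 0.5862 -0.4146  0.1496]
 [ 0.5903 -0.4144  0.0999]
 [ 0.5888 -0.4142  0.1106]
 [ 0.5816 -0.4141  0.1601]
 [ 0.5779 -0.4148  0.1857]
 [ 0.5804 -0.4148  0.1478]
 [ 0.5751 -0.415   0.1847]
 [ 0.5829 -0.4147  0.108 ]
 [ 0.5786 -0.4144  0.1389]
 [ 0.5746 -0.4145  0.1671]
 [ 0.5697 -0.4149  0.2023]
 [ 0.58   -0.4149  0.107 ]
 [ 0.5786 -0.4149  0.1169]
 [ 0.5716 -0.4144  0.1671]
 [ 0.568  -0.4146  0.1938]
 [ 0.57
[... 1345 characters left out ...]
 0.5352 -0.4149  0.1196]
 [ 0.534  -0.4146  0.1306]
 [ 0.5349 -0.4136  0.0929]
 [ 0.5319 -0.4142  0.1215]
 [ 0.5269 -0.4143  0.1691]
 [ 0.5321 -0.4143  0.0901]
 [ 0.5288 -0.4138  0.1224]
 [ 0.5278 -0.4138  0.1322]
 [ 0.5269 -0.4141  0.1407]
 [ 0.5261 -0.4146  0.1487]
 [ 0.5251 -0.4147  0.1581]
 [ 0.528  -0.4142  0.1003]
 [ 0.5266 -0.4132  0.1136]
 [ 0.5261 -0.4148  0.1184]
 [ 0.5249 -0.414   0.1308]
 [ 0.522  -0.4143  0.1293]
 [ 0.5186 -0.4131  0.1328]
 [ 0.5177 -0.4138  0.1102]
 [ 0.5168 -0.4144  0.0869]
 [ 0.5111 -0.4148  0.1159]
 [ 0.5105 -0.4139  0.0875]
 [ 0.5098 -0.4146  0.0957]
 [ 0.5089 -0.4147  0.1056]
 [ 0.5059 -0.4148  0.1048]
 [ 0.5046 -0.4149  0.0833]
 [ 0.4984 -0.4146  0.0833]]
```

Request:
play_rows --increments '[[[1.5,-3.5,1,-0.15],[3,-7,2,-0.3],[5,-10.5,3,-0.45],[6.5,-14,4,-0.6],[8,-17.4,5,-0.75]]]'

```text
t: 1.1
tool_pos: [0.5043, -0.315, 0.1776]
orientation: [-3.108, -0.435, 0.002]
force: [0.4, -0.8, 0.6]
opening: 0.0504
```

Run:
```python
from h import *
go([.503,-.316,.036],jawdeg=20.3)
```

```text
t 1.1 pos [ 0.5043 -0.315   0.1776] toolx deg 15.947548539030935 z [-0.0014  0.0027 -1.    ] open 0.05043612695866887 F [ 0.3777 -0.8487  0.629 ] q [-0.6453  0.1474  1.5651  0.0013  1.4319 -0.9238]
cm [-0.15  0.11 14.16]
turn rad -0.076 or 3.066 -3.218
```

Request:
play_rows --increments '[[[-0.15,0.1,4,-0.08],[-0.15,0.1,8,-0.08],[-0.15,0.1,11.5,-0.08],[-0.15,0.1,13.5,-0.08],[-0.15,0.1,14.1,-0.08]]]'

```text
t: 1.6
tool_pos: [0.5006, -0.3141, 0.0327]
orientation: [-3.084, -0.559, 0.008]
force: [-0.1, 0.4, -0.2]
opening: 0.05
```

Run:
```python
from h import *
go([.503,-.316,.036],jawdeg=20.3)
for n in ['scene','top']:
    p,d=read_camera(n); cv2.imwrite(f'pics/{n}1.png',p)
    x,y=(190,270) if n=='scene' else (320,200)
    cv2.imwrite(f'pics/{n}1z.png',cv2.resize(p[y:y+100,x:x+130],None,fx=6,fy=6,interpolation=cv2.INTER_CUBIC))
```

```text
t 1.6 pos [ 0.5006 -0.3141  0.0327] toolx deg 20.541654642168563 z [-0.0065  0.0065 -1.    ] open 0.04996445942313351 F [-0.1217  0.3627 -0.1551] q [-0.6479  0.2925  1.6785  0.0014  1.1797 -1.0069]
cm [ 0.15  0.26 -0.33]
turn rad 0.004 or 3.146 -3.137
```

View pics/scene1z.png

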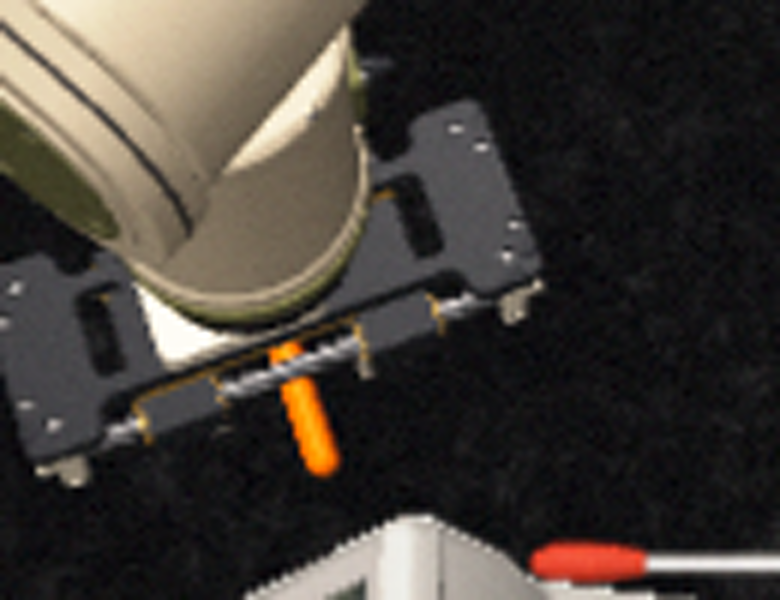

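Request:
play_rows --increments '[[[0.1,0.2,-0.3,0],[0.1,0.2,-0.3,0],[0.1,0.2,-0.3,0],[0.1,0.2,-0.3,0],[0.1,0.2,-0.3,0]]]' --jaw 0 --squeeze 40

```text
t: 2.2
tool_pos: [0.5041, -0.3171, 0.039]
orientation: [-3.087, -0.559, 0.003]
force: [-0.3, 1.0, 0.2]
opening: 0.0149
```

Request:
play_rows --increments '[[[0,0,-0.5,0],[0,0,-1.5,0],[0,0,-3,0],[0,0,-5,0],[0,0,-7,0]]]'

```text
t: 2.7
tool_pos: [0.5044, -0.3175, 0.1109]
orientation: [-3.088, -0.559, 0.003]
force: [0.4, 0.1, -2.5]
opening: 0.0106
```

```bash
cat > look.py <<'E'
import sys
from h import *
tag=sys.argv[1]
go([.503,-.316,.036],jawdeg=20.3)
for n in ['scene','top']:
    if len(sys.argv)>2 and n not in sys.argv[2]: continue
    p,d=read_camera(n); cv2.imwrite(f'pics/{n}{tag}.png',p); np.save(f'pics/{n}{tag}d.npy',d)
    x,y=(180,150) if n=='scene' else (200,150)
    cv2.imwrite(f'pics/{n}{tag}z.png',cv2.resize(p[y:y+200,x:x+200],None,fx=3,fy=3,interpolation=cv2.INTER_CUBIC))
E
python3 look.py 2 scene
```

```text
t 2.7 pos [ 0.5044 -0.3175  0.1109] toolx deg 20.531783973515196 z [-0.0023  0.0033 -1.    ] open 0.010622716889529565 F [ 0.4131  0.1411 -2.4605] q [-0.6486  0.208   1.623   0.0013  1.3144 -1.0073]
cm [-0.07 -0.16  7.49]
turn rad 0.004 or 3.146 -3.138
```

View pics/scene2z.png

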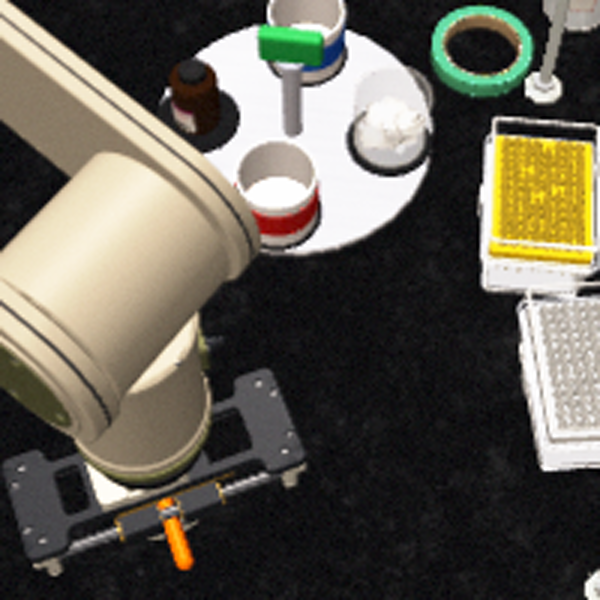

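Run:
```python
from h import *
C=cloud('top',np.load('pics/top0d.npy'))
for y in np.arange(-.4,.3,.05):
    for x in np.arange(.55,.95,.05):
        q=C[(abs(C[...,0]-x-.025)<.025)&(abs(C[...,1]-y-.025)<.025)&(C[...,2]<1.2)]
        print('%5.2f'%(q[:,2].max() if len(q) else 0),end=' ')
    print('y',round(y,2))
go([.635,-.155,.25],jawdeg=20.3)
```

```text
0.02  0.02  0.01  0.01  0.01  0.39  0.44  0.43 y -0.4
 0.01  0.01  0.01  0.01  0.01  0.82  0.43  0.43 y -0.35
 0.01  0.01  0.01  0.01  0.07  0.39  0.43  0.43 y -0.3
 0.01  0.01  0.01  0.01  0.10  0.39  0.39  0.38 y -0.25
 0.01  0.01  0.01  0.01  0.10  0.39  0.39  0.38 y -0.2
 0.01  0.01  0.01  0.01  0.10  0.39  0.39  0.38 y -0.15
 0.01  0.01  0.01  0.01  0.10  0.39  0.39  0.38 y -0.1
 0.09  0.09  0.03  0.01  0.10  0.39  0.39  0.38 y -0.05
 0.09  0.09  0.10  0.09  0.10  0.80  0.39  0.38 y -0.0
 0.17  0.17  0.09  0.10  0.01  0.80  0.39  0.38 y 0.05
 0.09  0.09  0.09  0.03  0.03  0.82  0.39  0.38 y 0.1
 0.09  0.09  0.03  0.03  0.02  0.80  0.39  0.38 y 0.15
 0.09  0.09  0.01  0.02  0.02  0.80  0.39  0.38 y 0.2
 0.01  0.01  0.07  0.07  0.01  0.80  0.39  0.38 y 0.25
t 2.75 pos [ 0.5063 -0.3189  0.1153] toolx deg 20.53755493821152 z [ 0.0023 -0.0001 -1.    ] open 0.010727626878412255 F [ 1.7783 -1.1596  0.853 ] q [-0.6485  0.2044  1.6187  0.0013  1.3166 -1.0073]
cm [ 17.83 -10.82 -13.44]
turn rad 0.004 or 3.146 -3.137
```

Request:
play_rows --increments '[[[0.5,-0.3,-1.5,0],[2,-1.2,-4.5,0],[4,-2.5,-8,0],[7,-4.2,-11,0],[10.5,-6.4,-13,0]]]'

```text
t: 3.25
tool_pos: [0.583, -0.2225, 0.2494]
orientation: [3.088, 0.556, 0.009]
force: [0.7, -0.5, -2.2]
opening: 0.011
```

Request:
play_rows --increments '[[[3,-1.8,-0.3,0],[5.5,-3.3,-0.5,0],[7,-4.2,-0.5,0],[7.3,-4.4,-0.5,0],[7.3,-4.4,-0.5,0]]]'

```text
t: 3.75
tool_pos: [0.6356, -0.156, 0.2539]
orientation: [3.088, 0.557, 0.007]
force: [-0.5, 0.1, -2.1]
opening: 0.0105
```

```bash
python3 look.py 3
```

```text
t 3.75 pos [ 0.6356 -0.156   0.2539] toolx deg 20.457444407673194 z [ 0.0048 -0.0026 -1.    ] open 0.010515818553237565 F [-0.4637  0.1156 -2.0888] q [-0.3184  0.264   1.2932 -0.001   1.5791 -0.6755]
cm [-18.09  10.27  21.77]
turn rad 0.003 or 3.144 -3.139
```

View pics/scene3z.png

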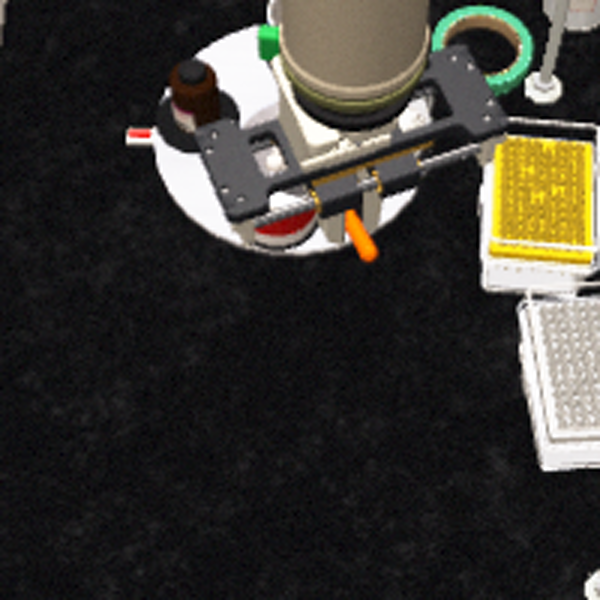

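View pics/top3z.png

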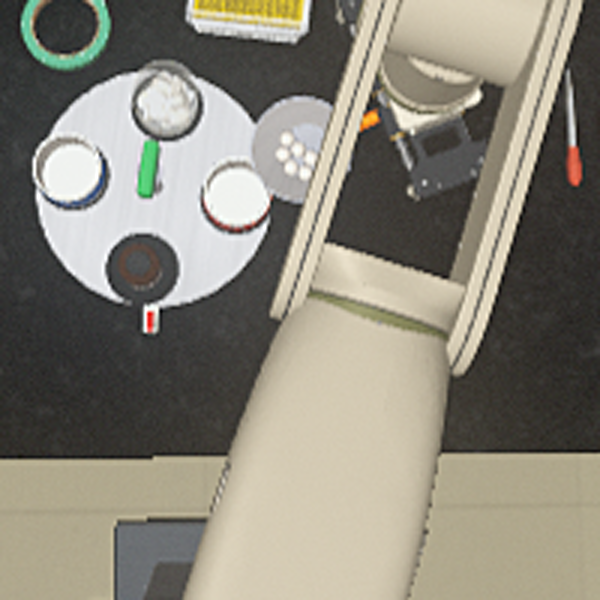

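The scene view shows the handle tail held between the fingers at about (302,225) full-frame. The top view shows the cup with all six balls at about (300,200). I'll lower the squeeze in steps and measure the handle tilt from depth.

```bash
cat > tilt.py <<'E'
import sys
from h import *
def tilt(tag,cams=('scene','top')):
    s=read_state(); print('t',s['t'],'pos',s['tool_pos'],'F',s['force'],'open',s['opening'])
    g=s['tool_pos']+[0,0,.008]
    for n in cams:
        p,d=read_camera(n); cv2.imwrite(f'pics/{n}{tag}.png',p); C=cloud(n,d)
        m=(mask(p,[4,130,60],[20,255,255])>0)&(np.linalg.norm(C-g,axis=-1)<.12)
        m&=cv2.erode(m.astype(np.uint8),np.ones((2,2)))>0
        P=C[m]
        if len(P)>8:
            mu=P.mean(0); v=np.linalg.svd(P-mu)[2][0]; 
            if v[2]<0:v=-v
            print(n,'tail px',len(P),'dir',v,'elev',np.degrees(np.arcsin(v[2])),'mean-grip',mu-g, 'elev2',np.degrees(np.arctan2(mu[2]-g[2],np.hypot(*(mu-g)[:2]))))
        B=C[(np.linalg.norm(C-g,axis=-1)<.2)&(C[...,2]>.1)&(C[...,1]>g[1]+.03)&(C[...,2]<g[2]+.02)&(C[...,1]<.03)]
        if n=='top' and len(B): print('cup pts',len(B),B.min(0),B.max(0))
        cc=pix(n,g)[0].astype(int); x=int(np.clip(cc[0]-100,0,360));y=int(np.clip(cc[1]-100,0,220))
        cv2.imwrite(f'pics/{n}{tag}z.png',cv2.resize(p[y:y+200,x:x+200],None,fx=3,fy=3,interpolation=cv2.INTER_CUBIC)); print('crop',x,y)
tilt(sys.argv[1],sys.argv[2:] or ('scene','top'))
E
python3 tilt.py 4
```

```text
t 3.85 pos [ 0.6352 -0.157   0.254 ] F [ 0.2359 -0.0802 -3.0652] open 0.01064452802216988
scene tail px 85 dir [-0.1459 -0.0846  0.9857] elev 80.28882255165739 mean-grip [ 0.0055 -0.0223  0.0221] elev2 43.82921797302201
crop 195 121
top tail px 14 dir [ 0.5325 -0.5469  0.646 ] elev 40.24073362009935 mean-grip [-0.0119  0.0275 -0.0093] elev2 -17.262945311430936
cup pts 688 [ 0.5544 -0.1264  0.1849] [ 0.8313 -0.0182  0.2732]
crop 233 84
```

Request:
play_rows --increments '[[[0,0,0,0],[0,0,0,0]]]' --squeeze 20

```text
t: 4.15
tool_pos: [0.6348, -0.1579, 0.2543]
orientation: [3.089, 0.552, 0.007]
force: [0.3, -0.3, -2.8]
opening: 0.0115
```

```bash
python3 tilt.py 5
```

```text
t 4.15 pos [ 0.6348 -0.1579  0.2543] F [ 0.2509 -0.3287 -2.7927] open 0.01152126982191419
scene tail px 62 dir [-0.1981 -0.1061  0.9744] elev 77.01292193136317 mean-grip [ 0.003  -0.023   0.0354] elev2 56.745653471324616
crop 195 121
top tail px 16 dir [ 0.0785 -0.084   0.9934] elev 83.39680701145657 mean-grip [-0.0108  0.0244 -0.033 ] elev2 -51.07595003021047
cup pts 327 [ 0.568  -0.1275  0.1359] [ 0.8314 -0.0616  0.2744]
crop 233 84
```

View pics/scene5z.png

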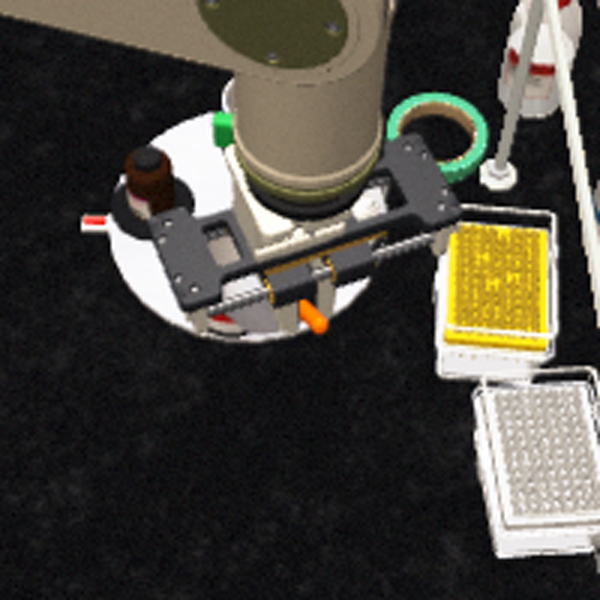

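View pics/top5z.png

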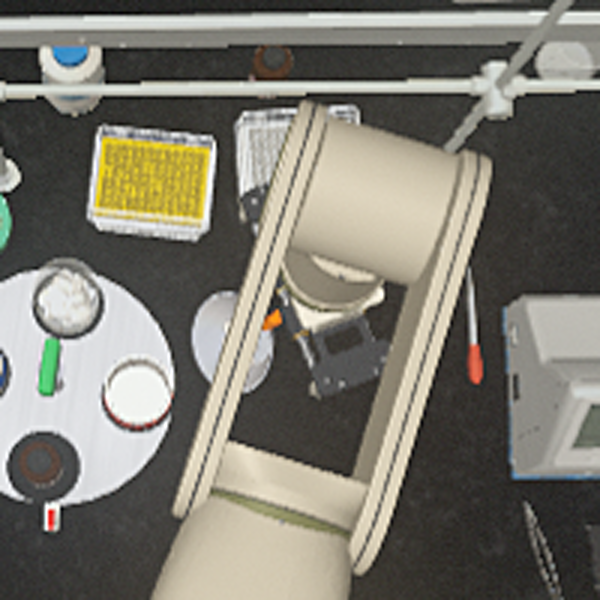

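Run:
```python
from h import *
p=cv2.imread('pics/top5.png'); q=p[175:220,290:330]
cv2.imwrite('pics/t5zz.png',cv2.resize(cv2.convertScaleAbs(q,alpha=1.0),None,fx=14,fy=12,interpolation=cv2.INTER_CUBIC))
D=None
```

```text
(no output)
```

View pics/t5zz.png

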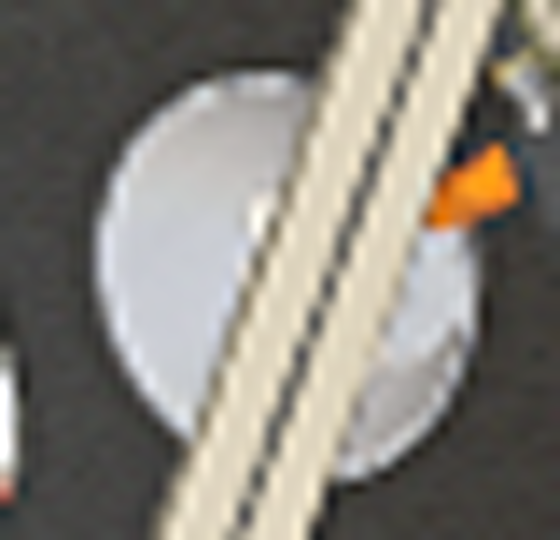

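Request:
play_rows --increments '[[[0,0,0,0]]]' --squeeze 60

```text
t: 4.35
tool_pos: [0.635, -0.1578, 0.2543]
orientation: [3.089, 0.552, 0.008]
force: [-0.8, -0.2, -2.3]
opening: 0.0108
```

```bash
cat > cup.py <<'E'
import sys
from h import *
s=read_state(); g=s['tool_pos']+[0,0,.008]; print('t',s['t'],'pos',s['tool_pos'],'F',s['force'])
x=R.from_rotvec(s['orientation']).as_matrix()[:,0]; h=np.array([-x[1],x[0],0]); h/=np.linalg.norm(h)  # towards cup
p,d=read_camera('top'); C=cloud('top',d); cv2.imwrite(f'pics/top{sys.argv[1]}.png',p)
r=C-g; Y=r@h; X=r@x; Z=r[...,2]
m=(abs(X)<.055)&(Y>-.02)&(Y<.17)&(Z<.0)&(Z>-.155)&(C[...,2]>.1)
m&=mask(p,[4,130,60],[20,255,255])==0
ys,xs=np.nonzero(m); print(len(ys),'Y',np.percentile(Y[m],[0,2,50,98,100]),'Z',np.percentile(Z[m],[0,2,50,98,100]))
# rim-plane tilt from lip: fwd-most points
k=np.argsort(Y[m])[-15:]; yy,zz=Y[m][k].mean(),Z[m][k].mean(); print('lip',yy,zz)
# lip radius .152,-.006
a=np.degrees(-np.arctan2(zz,yy)+np.arctan2(-.006,.152)); print('theta from lip',a,'r',np.hypot(yy,zz))
cc=pix('top',g+h*.07-[0,0,.06])[0].astype(int); q=p[max(cc[1]-30,0):cc[1]+30,cc[0]-40:cc[0]+40]
cv2.imwrite(f'pics/top{sys.argv[1]}z.png',cv2.resize(q,None,fx=9,fy=9,interpolation=cv2.INTER_CUBIC))
E
python3 cup.py 6
```

```text
t 4.35 pos [ 0.635  -0.1578  0.2543] F [-0.7854 -0.2061 -2.2612]
353 Y [0.016  0.0232 0.0586 0.0896 0.0918] Z [-0.1286 -0.1263 -0.1044 -0.0501 -0.0377]
lip 0.08961126043023736 -0.12236109126818029
theta from lip 51.52228024761486 r 0.1516654695447707
```

View pics/top6z.png

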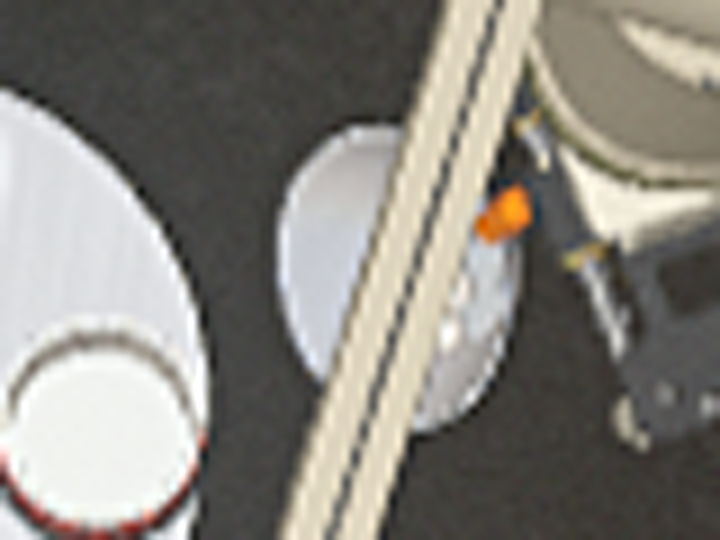

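Run:
```python
from h import *
go([.6027,-.0643,.242],jawdeg=20.5)
```

```text
t 4.4 pos [ 0.635  -0.1578  0.2543] toolx deg 20.283375971467883 z [ 0.0054 -0.0029 -1.    ] open 0.011046527819116655 F [ 0.5537  0.4771 -2.132 ] q [-0.3214  0.2628  1.2939 -0.001   1.5788 -0.6754]
cm [ 0.21 -9.9   1.18]
turn rad -0.004 or 3.138 -3.145
```

Request:
play_rows --increments '[[[0,-1,0.1,0],[0.1,-2.5,0.3,0],[0.1,-4.2,0.6,0],[0.2,-6,0.8,0],[0.2,-7.5,1,0]]]'

```text
t: 4.9
tool_pos: [0.6103, -0.0846, 0.2437]
orientation: [3.089, 0.554, 0.007]
force: [0.5, 0.1, -1.6]
opening: 0.0107
```

Request:
play_rows --increments '[[[0,-1.4,0.2,0],[0,-2.1,0.2,0],[0,-2.2,0.2,0],[0,-2.2,0.2,0]]]'

```text
t: 5.3
tool_pos: [0.6028, -0.0641, 0.2419]
orientation: [3.088, 0.554, 0.008]
force: [0.2, -0.2, -2.5]
opening: 0.0106
```

```bash
python3 cup.py 7
python3 - <<'E'
from h import *
go([.6027,-.0643,.242],jawdeg=20.5)
E
```

```text
t 5.3 pos [ 0.6028 -0.0641  0.2419] F [ 0.2136 -0.1512 -2.5485]
458 Y [0.0228 0.0258 0.0532 0.1522 0.1566] Z [-0.1281 -0.1243 -0.1031 -0.0544 -0.0264]
lip 0.15300565801143645 -0.09298366596300349
theta from lip 29.027129991065568 r 0.1790438312800306
t 5.35 pos [ 0.6029 -0.0644  0.2419] toolx deg 20.331871563894012 z [ 0.0057 -0.0029 -1.    ] open 0.010372154005212155 F [-0.4031  0.5205 -2.4808] q [-0.1899  0.1365  1.4593 -0.0017  1.5396 -0.5447]
cm [-0.01 -0.01 -0.01]
turn rad -0.003 or 3.139 -3.145
```

View pics/top7z.png

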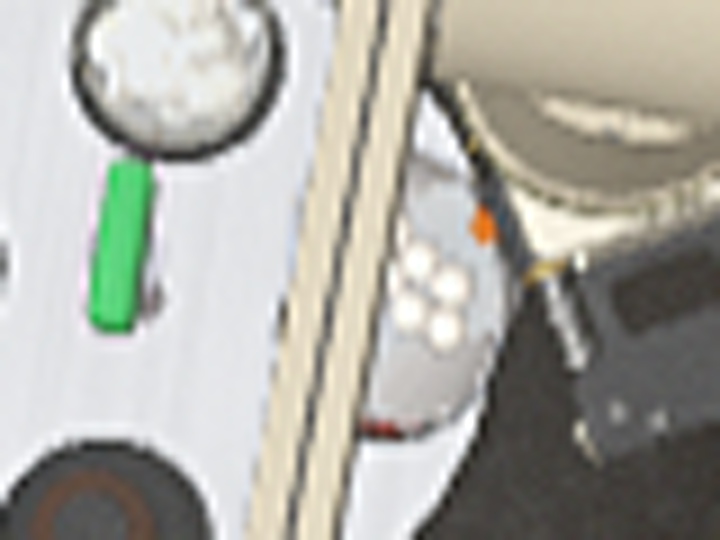

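Balls are still in the cup, which now sits over the jar. I'll ease the grip in small steps.

Request:
play_rows --increments '[[[0,0,0,0],[0,0,0,0]]]' --squeeze 11

```text
t: 5.55
tool_pos: [0.603, -0.0651, 0.242]
orientation: [3.089, 0.552, 0.008]
force: [0.1, -1.2, -2.8]
opening: 0.0115
```

```bash
sed -i 's/&(C\[...,2\]>.1)$/\&(C[...,2]>.098)\&(Y<float(sys.argv[2]) if len(sys.argv)>2 else True)/' cup.py; python3 cup.py 8 .11
```

```text
t 5.55 pos [ 0.603  -0.0651  0.242 ] F [ 0.0584 -1.225  -2.7768]
351 Y [0.0217 0.0256 0.0448 0.0769 0.0832] Z [-0.1286 -0.1256 -0.1068 -0.0521 -0.0322]
lip 0.07771986169648344 -0.11418453902918745
theta from lip 53.49828389811802 r 0.13812489223680338
```

View pics/top8z.png

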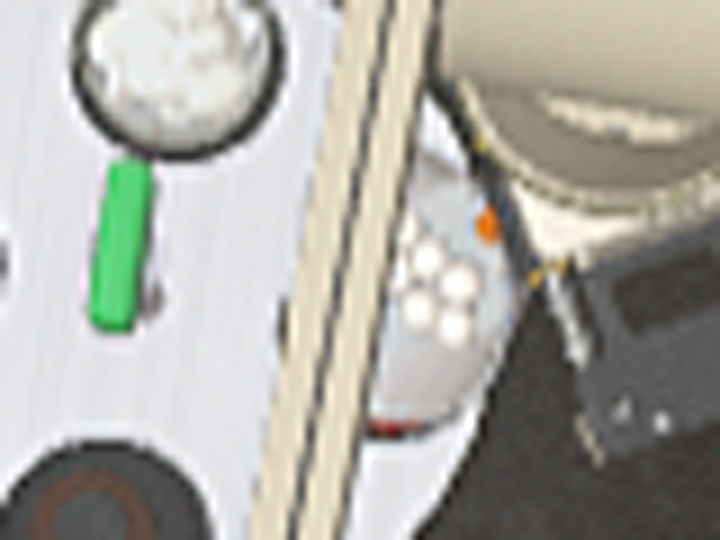

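Request:
play_rows --increments '[[[0,0,0,0],[0,0,0,0]]]' --squeeze 7

```text
t: 5.8
tool_pos: [0.603, -0.0652, 0.2418]
orientation: [3.089, 0.552, 0.008]
force: [0.6, 0.4, -2.3]
opening: 0.0117
```

```bash
python3 cup.py 9 .11
```

```text
t 5.8 pos [ 0.603  -0.0652  0.2418] F [ 0.6473  0.3861 -2.3293]
373 Y [0.0173 0.0208 0.0399 0.0685 0.0729] Z [-0.1379 -0.135  -0.1151 -0.0611 -0.0525]
lip 0.06893544078708909 -0.12882248053076034
theta from lip 59.58738721597266 r 0.14610724310111525
```

View pics/top9z.png

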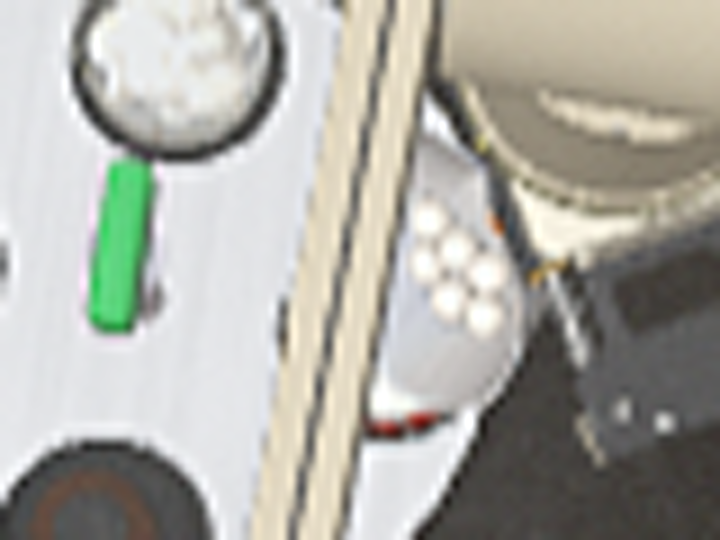

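All six balls are still in the cup, at about 60° tilt.

Request:
play_rows --increments '[[[0,0,0,0],[0,0,0,0]]]' --squeeze 4.5

```text
t: 6.05
tool_pos: [0.603, -0.0652, 0.2418]
orientation: [3.089, 0.552, 0.008]
force: [0.5, -0.1, -2.0]
opening: 0.0117
```

```bash
python3 cup.py 10 .11
```

```text
t 6.05 pos [ 0.603  -0.0652  0.2418] F [ 0.4806 -0.0777 -1.9557]
360 Y [0.0061 0.017  0.0348 0.0575 0.0605] Z [-0.1462 -0.143  -0.1239 -0.0732 -0.0553]
lip 0.057805801316055845 -0.13959633014619055
theta from lip 65.24541610431642 r 0.15109151549996297
```

View pics/top10z.png

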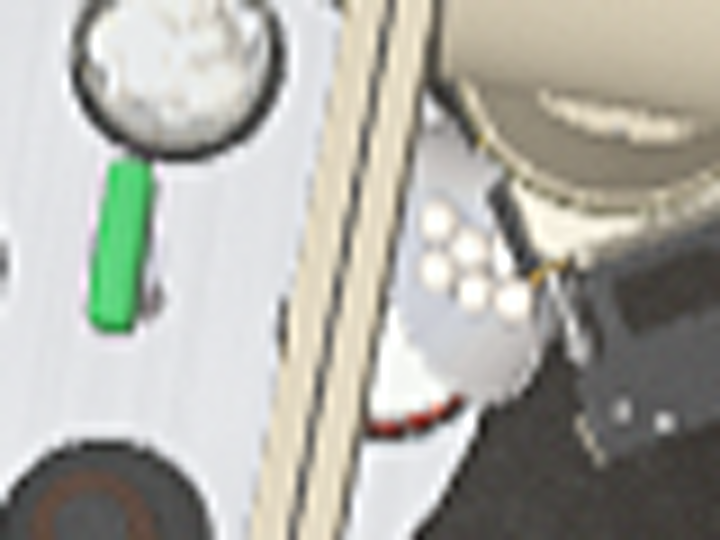

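Request:
play_rows --increments '[[[0,-0.4,0,0],[0,-0.7,0,0]]]' --squeeze 3

```text
t: 6.3
tool_pos: [0.6005, -0.0583, 0.2418]
orientation: [3.089, 0.552, 0.008]
force: [-0.3, -0.3, -2.3]
opening: 0.0122
```

```bash
python3 cup.py 11 .09
```

```text
t 6.3 pos [ 0.6005 -0.0583  0.2418] F [-0.2901 -0.2903 -2.3122]
261 Y [-0.0057  0.0127  0.0283  0.0519  0.0545] Z [-0.1517 -0.1496 -0.1372 -0.0913 -0.0717]
lip 0.051300805079795855 -0.14260238466554873
theta from lip 67.95344658663991 r 0.15154937384937073
```

View pics/top11z.png

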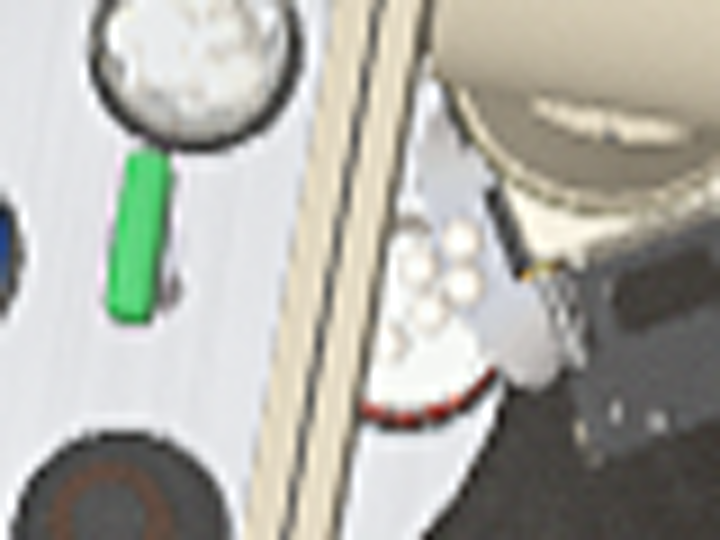

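Request:
play_rows --increments '[[[0,-0.2,0,0],[0,-0.5,0,0]]]'

```text
t: 6.55
tool_pos: [0.5986, -0.0529, 0.242]
orientation: [3.089, 0.553, 0.008]
force: [-0.3, 0.7, -2.2]
opening: 0.0119
```

```bash
python3 cup.py 12 .09
```

```text
t 6.55 pos [ 0.5986 -0.0529  0.242 ] F [-0.2753  0.6824 -2.2228]
218 Y [-0.0096  0.0095  0.0269  0.0385  0.0395] Z [-0.1517 -0.1506 -0.139  -0.0852 -0.0601]
lip 0.03801045302389588 -0.14696027824825725
theta from lip 73.23805798169317 r 0.15179630404554317
```

View pics/top12z.png

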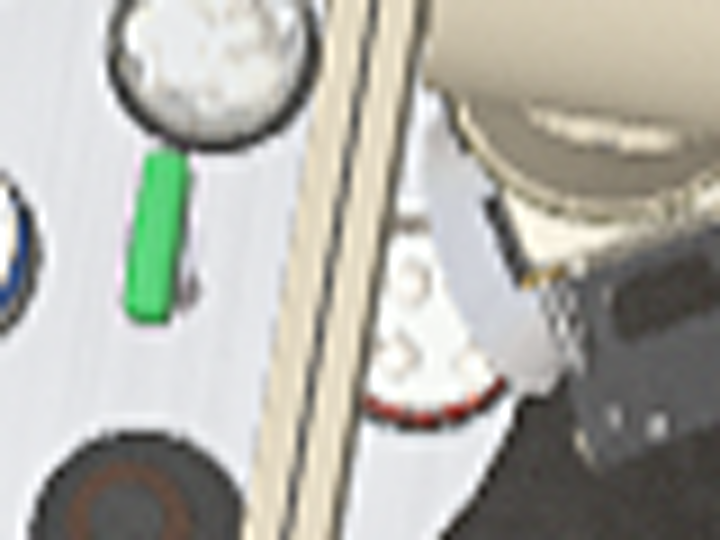

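Request:
play_rows --increments '[[[0,0,0,0],[0,0,0,0]]]'

```text
t: 6.8
tool_pos: [0.5985, -0.0523, 0.242]
orientation: [3.089, 0.553, 0.008]
force: [0.3, 0.4, -1.7]
opening: 0.0119
```

Request:
play_rows --increments '[[[0,0,-0.3,0],[0,0,-1.2,0],[0,1,-2.2,0],[0,3,-3,0],[0,6,-3,0]]]' --squeeze 40

```text
t: 7.3
tool_pos: [0.6205, -0.1089, 0.2758]
orientation: [3.087, 0.556, 0.015]
force: [1.0, -0.3, -1.0]
opening: 0.0112
```

```bash
python3 cup.py 13 .09
python3 - <<'E'
from h import *
go([.458,-.170,.165],jawdeg=20.5)
p=cv2.imread('pics/top13.png');cv2.imwrite('pics/top13q.png',cv2.resize(p[140:300,190:370],None,fx=4,fy=3.7,interpolation=cv2.INTER_CUBIC))
E
```

```text
t 7.3 pos [ 0.6205 -0.1089  0.2758] F [ 1.0328 -0.3378 -0.9523]
297 Y [-0.0031  0.0043  0.0203  0.0387  0.04  ] Z [-0.1537 -0.1519 -0.1389 -0.0805 -0.0661]
lip 0.03833174481743506 -0.1481096937462925
theta from lip 73.22935545329933 r 0.15298955533751155
t 7.35 pos [ 0.6211 -0.1142  0.2745] toolx deg 20.219825590275487 z [ 0.0096 -0.006  -0.9999] open 0.01172045741107868 F [-1.7782 -2.9992 -2.9951] q [-0.261   0.1911  1.3399 -0.0034  1.5998 -0.614 ]
cm [-17.31  -0.49  10.83]
turn rad -0.005 or 3.137 -3.146
```

View pics/top13q.png

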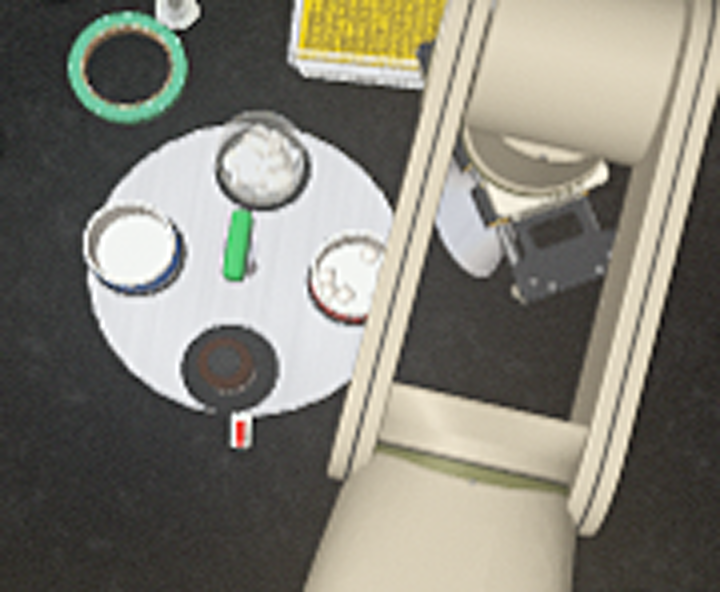

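Request:
play_rows --increments '[[[-1,1.5,0,0],[-4,2.5,0.5,0],[-8,2.5,3,0],[-12,1.5,6,0],[-15.5,0.3,8.5,0]]]'

```text
t: 7.85
tool_pos: [0.4762, -0.1724, 0.1882]
orientation: [3.085, 0.548, 0.014]
force: [0.0, -0.5, -0.8]
opening: 0.0112
```

Run:
```python
from h import *
go([.458,-.170,.165],jawdeg=20.5)
p,d=read_camera('top'); cv2.imwrite('pics/top14.png',p);cv2.imwrite('pics/top14q.png',cv2.resize(p[140:300,190:370],None,fx=4,fy=3.7,interpolation=cv2.INTER_CUBIC))
```

```text
t 7.85 pos [ 0.4762 -0.1724  0.1882] toolx deg 20.150140339138467 z [ 0.0103 -0.0069 -0.9999] open 0.011182262565566023 F [ 0.0485 -0.473  -0.7888] q [-0.4474 -0.1141  1.8099 -0.0018  1.4334 -0.7989]
cm [-1.64 -0.88  2.3 ]
turn rad -0.006 or 3.135 -3.148
```

View pics/top14q.png

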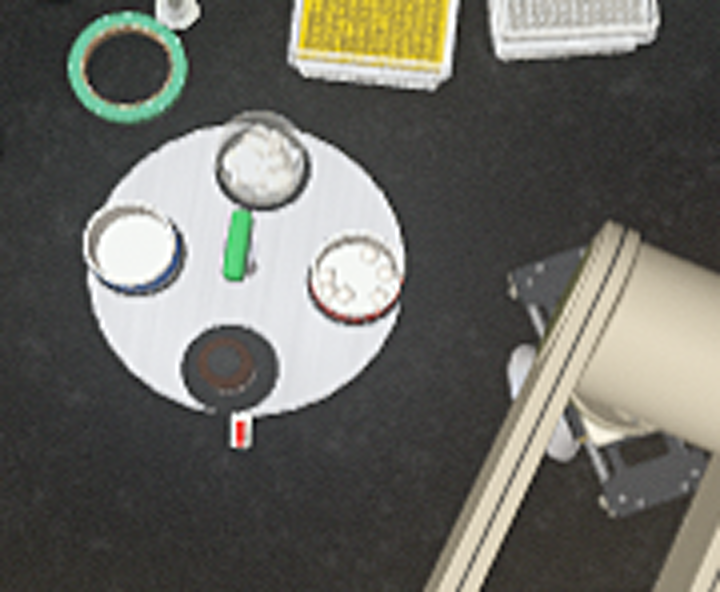

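Run:
```python
import cv2
p=cv2.imread('pics/top14.png'); c=p[200:232,262:296]
cv2.imwrite('pics/top14j.png',cv2.resize(cv2.convertScaleAbs(c,alpha=2,beta=-230),None,fx=18,fy=18,interpolation=cv2.INTER_CUBIC))
```

```text
(no output)
```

View pics/top14j.png

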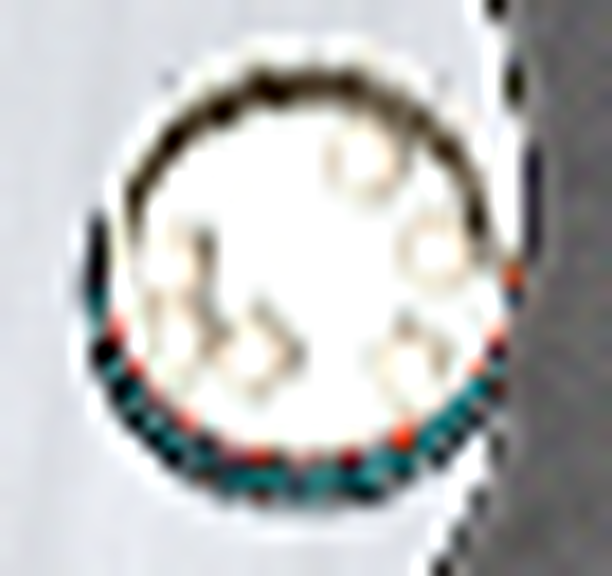

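All six balls show in the jar, and none are on the plate or the bench. Next I'll set the scoop down by rolling it upright on the worktop with a loose grip.

Request:
play_rows --increments '[[[-0.4,-0.3,1.2,0],[-1,-0.6,2.5,0],[-1.6,-0.9,3.7,0],[-1.6,-0.9,4.3,0],[-1.6,-0.9,4.3,0]]]'

```text
t: 8.4
tool_pos: [0.4506, -0.1693, 0.1398]
orientation: [3.088, 0.548, -0.001]
force: [-0.9, -3.6, 13.8]
opening: 0.0113
```

```bash
python3 tilt.py 15 scene
python3 - <<'E'
from h import *
go([.458,-.170,.139],jawdeg=20.5)
E
```

```text
t 8.4 pos [ 0.4506 -0.1693  0.1398] F [-0.9012 -3.5909 13.8399] open 0.01129756050241629
scene tail px 54 dir [ 0.0057 -0.2222  0.975 ] elev 77.15840185024409 mean-grip [ 0.0021 -0.0093 -0.0009] elev2 -5.49268052859591
crop 113 153
t 8.45 pos [ 0.4506 -0.1692  0.1399] toolx deg 20.12998250589541 z [ 0.0001 -0.0056 -1.    ] open 0.011417714896117556 F [-1.2306 -4.5426 13.9077] q [-0.4619 -0.1357  1.92   -0.0051  1.3547 -0.8122]
cm [0.67 0.33 0.09]
turn rad -0.006 or 3.135 -3.148
```

View pics/scene15z.png

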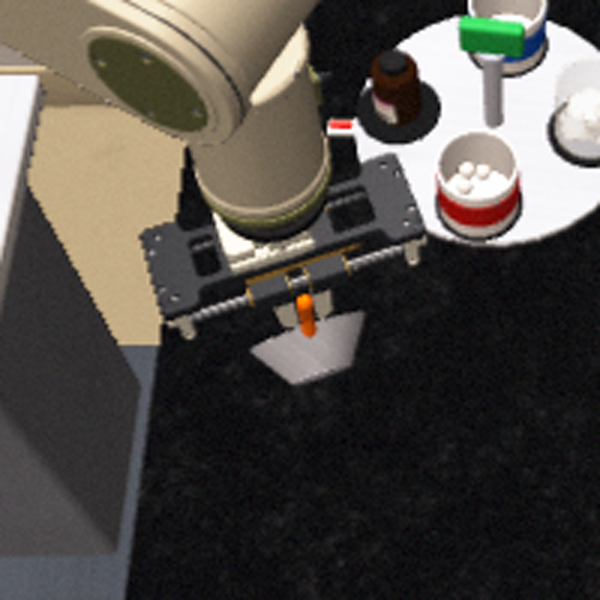

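Request:
play_rows --increments '[[[0,0.8,0.2,0],[0,1.6,0.5,0],[0,2.4,0.9,0],[0,3.2,1.2,0],[0,4,1.6,0]]]' --squeeze 6

```text
t: 8.95
tool_pos: [0.4651, -0.208, 0.1243]
orientation: [3.087, 0.548, -0.0]
force: [0.9, -0.9, 7.8]
opening: 0.012
```

```bash
python3 tilt.py 16 scene
python3 - <<'E'
from h import *
go([.458,-.170,.139],jawdeg=20.5)
E
```

```text
t 8.95 pos [ 0.4651 -0.208   0.1243] F [ 0.9078 -0.8965  7.7984] open 0.01204935163756462
scene tail px 43 dir [-0.0324 -0.3425  0.939 ] elev 69.87713294322452 mean-grip [ 0.0064 -0.0194  0.0213] elev2 46.183047801717585
crop 119 171
t 9.0 pos [ 0.4652 -0.2089  0.1239] toolx deg 20.096694922187474 z [ 0.0009 -0.0068 -1.    ] open 0.011593663358701291 F [-0.1715 -2.0945  6.6245] q [-0.5187 -0.0404  1.8612 -0.0056  1.3166 -0.8681]
cm [ 0.66 -3.89 -1.54]
turn rad -0.007 or 3.135 -3.149
```

View pics/scene16z.png

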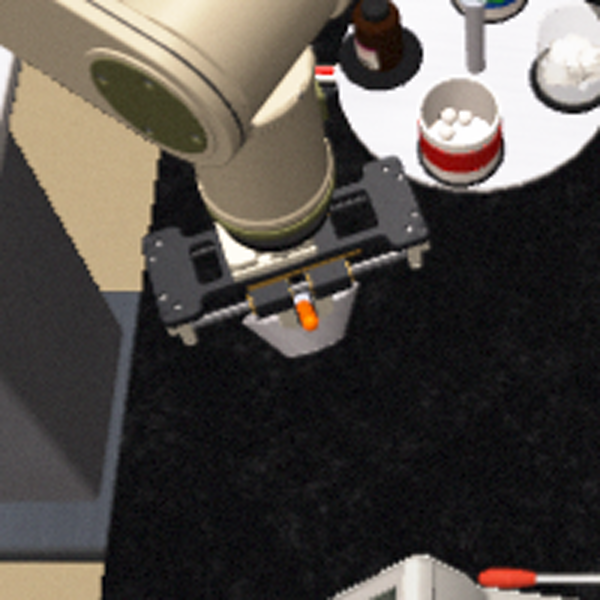

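Request:
play_rows --increments '[[[0,1.2,0.3,0],[0,2.4,0.8,0],[0,3.5,1.4,0],[0,4.6,2.1,0],[0,5.6,2.8,0]]]' --squeeze 5

```text
t: 9.5
tool_pos: [0.4843, -0.2623, 0.0949]
orientation: [3.088, 0.547, -0.002]
force: [-0.3, 1.2, 0.6]
opening: 0.0118
```

```bash
python3 tilt.py 17 scene top
python3 - <<'E'
from h import *
go([.458,-.170,.139],jawdeg=20.5)
E
```

```text
t 9.5 pos [ 0.4843 -0.2623  0.0949] F [-0.2986  1.2055  0.6254] open 0.01183002552350683
scene tail px 117 dir [ 0.1148 -0.4982  0.8594] elev 59.254272755766024 mean-grip [ 0.0072 -0.0172 -0.0053] elev2 -15.956343663294124
crop 128 199
crop 262 142
t 9.6 pos [ 0.4841 -0.2627  0.0948] toolx deg 20.042902927037197 z [-0.0004 -0.0063 -1.    ] open 0.011572989666284676 F [ 0.1073 -0.2153  0.2226] q [-0.5865  0.1024  1.7717 -0.0057  1.2644 -0.9346]
cm [ 0.71 -9.57 -4.48]
turn rad -0.008 or 3.134 -3.15
```

View pics/scene17z.png

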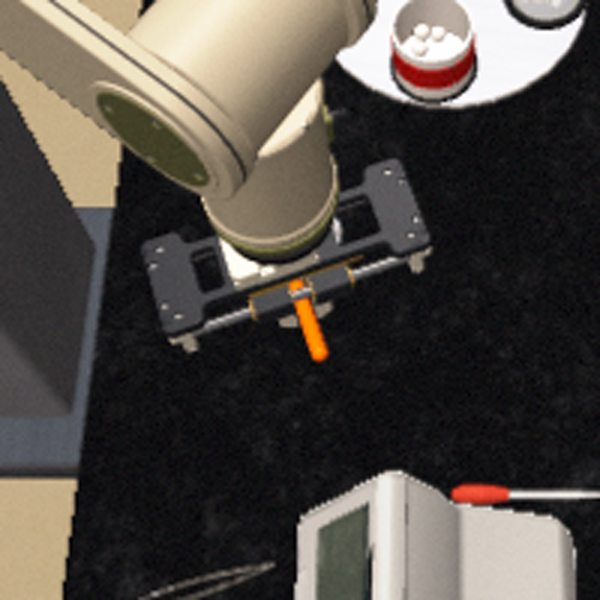

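View pics/top17z.png

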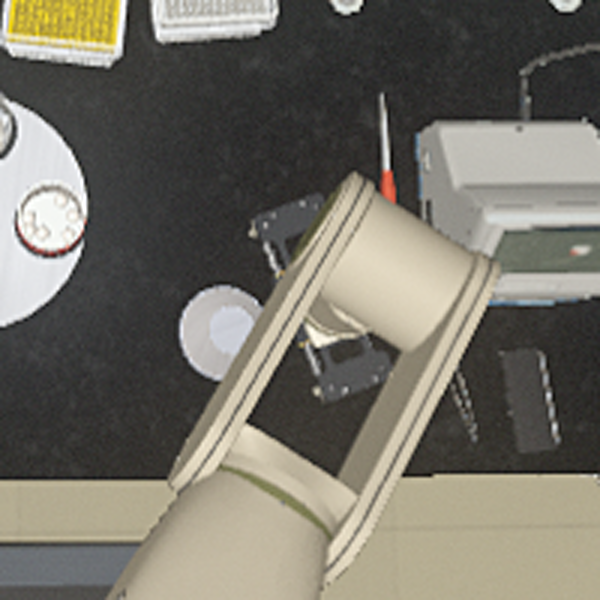

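```bash
cat > cup2.py <<'E'
import sys
from h import *
s=read_state(); g=s['tool_pos']+[0,0,.008]; print(s['t'],g)
p,d=read_camera('top'); C=cloud('top',d)
x=R.from_rotvec(s['orientation']).as_matrix()[:,0]; h=np.array([-x[1],x[0],0])
r=C-g;Y=r@h;X=r@x
m=(abs(X)<.06)&(Y>.03)&(Y<.18)&(C[...,2]<.2)&(C[...,2]>-.02)
gry=cv2.cvtColor(p,cv2.COLOR_BGR2GRAY); hsv=cv2.cvtColor(p,cv2.COLOR_BGR2HSV)
m&=gry>70
P=np.stack([X[m],Y[m],C[...,2][m]],1)
for y in np.arange(.03,.18,.01):
    q=P[abs(P[:,1]-y-.005)<.005]
    if len(q): print(round(y,3),len(q),'X',q[:,0].min().round(3),q[:,0].max().round(3),'z',np.percentile(q[:,2],[0,50,100]).round(3))
E
python3 cup2.py
```

```text
9.6 [ 0.4841 -0.2627  0.1028]
0.03 48 X -0.06 0.055 z [-0.002  0.184  0.197]
0.04 48 X -0.004 0.038 z [0.017 0.032 0.062]
0.05 61 X -0.011 0.045 z [0.011 0.023 0.058]
0.06 76 X -0.021 0.052 z [-0.003  0.018  0.058]
0.07 78 X -0.027 0.052 z [0.002 0.012 0.056]
0.08 81 X -0.037 0.052 z [-0.002  0.012  0.047]
0.09 89 X -0.044 0.049 z [-0.005  0.017  0.039]
0.1 76 X -0.041 0.043 z [-0.006  0.02   0.035]
0.11 66 X -0.032 0.031 z [-0.004  0.022  0.032]
0.12 11 X -0.007 0.014 z [-0.005  0.002  0.028]
```

The cup is empty and tilted about 28°, as the roll-up geometry predicts. Continuing.

Request:
play_rows --increments '[[[0,0.9,0.8,0],[0,1.7,1.7,0],[0,2.4,2.6,0],[0,3,3.6,0],[0,3.5,4.5,0]]]'

```text
t: 10.15
tool_pos: [0.4961, -0.2956, 0.0493]
orientation: [3.088, 0.546, -0.003]
force: [0.1, -1.2, 1.1]
opening: 0.0117
```

Request:
play_rows --increments '[[[0,0.1,0.5,0],[0,0.2,1,0],[0,0.2,1.2,0],[0,0.2,1.2,0]]]'

```text
t: 10.55
tool_pos: [0.4968, -0.2975, 0.0373]
orientation: [3.088, 0.546, -0.003]
force: [0.7, -1.8, 0.5]
opening: 0.012
```

```bash
python3 cup2.py;python3 tilt.py 18 top;  python3 - <<'E'
from h import *
go([.458,-.170,.036],jawdeg=20.5)
E
```

```text
10.55 [ 0.4968 -0.2975  0.0453]
0.03 44 X -0.06 0.057 z [-0.001  0.133  0.2  ]
0.04 22 X -0.059 0.026 z [-0.001  0.03   0.037]
0.05 47 X -0.008 0.037 z [0.013 0.024 0.038]
0.06 66 X -0.016 0.044 z [-0.001  0.015  0.041]
0.07 67 X -0.023 0.048 z [0.001 0.01  0.041]
0.08 80 X -0.031 0.053 z [-0.006  0.01   0.039]
0.09 81 X -0.037 0.051 z [-0.002  0.011  0.048]
0.1 86 X -0.047 0.049 z [-0.003  0.014  0.047]
0.11 77 X -0.041 0.043 z [-0.003  0.02   0.051]
0.12 60 X -0.035 0.036 z [-0.005  0.032  0.051]
0.13 33 X -0.018 0.025 z [-0.005  0.044  0.056]
0.14 1 X -0.058 -0.058 z [-0.004 -0.004 -0.004]
t 10.6 pos [ 0.4968 -0.2974  0.0375] F [ 0.3269 -1.7342  1.0503] open 0.01171826543856858
crop 269 139
t 10.65 pos [ 0.4968 -0.2974  0.0376] toolx deg 20.05325779510484 z [-0.0006 -0.0058 -1.    ] open 0.011981509942116253 F [ 0.0958 -1.0501  1.3632] q [-0.6247  0.2463  1.724  -0.0055  1.1684 -0.9726]
cm [  0.72 -13.3    0.09]
turn rad -0.008 or 3.134 -3.149
```

View pics/top18z.png

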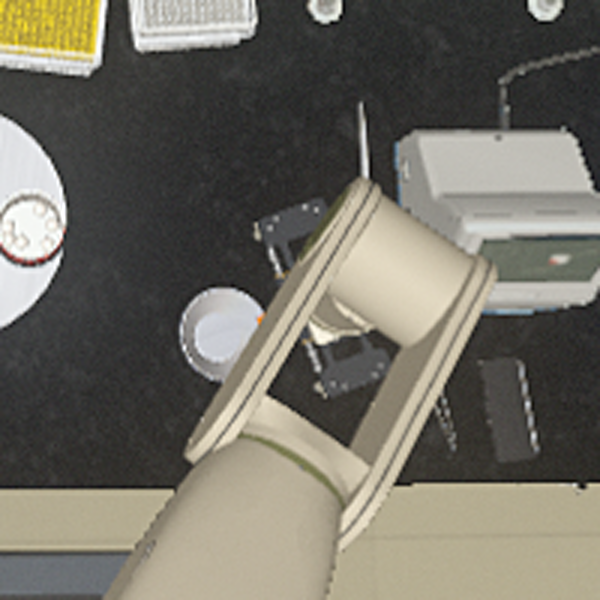

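Request:
play_rows --increments '[[[0,0,0,0],[0,0,0,0],[0,0,0,0],[0,0,0,0]]]' --jaw 3.5

```text
t: 11.05
tool_pos: [0.4967, -0.2972, 0.0375]
orientation: [3.088, 0.546, -0.003]
force: [-0.2, -0.6, -0.1]
opening: 0.0342
```

```bash
python3 cup2.py
```

```text
11.05 [ 0.4967 -0.2972  0.0455]
0.03 56 X -0.056 0.059 z [-0.007  0.134  0.2  ]
0.04 12 X -0.06 0.024 z [-0.004  0.036  0.043]
0.05 37 X -0.005 0.033 z [0.017 0.031 0.043]
0.06 62 X -0.014 0.04 z [0.005 0.019 0.042]
0.07 73 X -0.023 0.048 z [0.001 0.01  0.041]
0.08 79 X -0.03 0.05 z [-0.003  0.007  0.043]
0.09 87 X -0.037 0.053 z [-0.005  0.009  0.043]
0.1 84 X -0.05 0.05 z [-0.003  0.009  0.04 ]
0.11 89 X -0.045 0.047 z [-0.001  0.011  0.043]
0.12 75 X -0.041 0.043 z [-0.002  0.02   0.042]
0.13 59 X -0.034 0.034 z [-0.004  0.031  0.042]
0.14 20 X -0.018 0.013 z [-0.002  0.035  0.039]
```

The scoop is standing flat and empty, with the rim at about 41 mm all round. Now up and over to the bar.

Request:
play_rows --increments '[[[0,0,-1.5,0],[0,0,-5,0],[0,0,-9.5,0],[0,0,-14,0],[0,0,-18.5,0]]]' --jaw 5.5

```text
t: 11.6
tool_pos: [0.4967, -0.296, 0.2257]
orientation: [3.088, 0.546, -0.002]
force: [0.5, -0.4, -0.2]
opening: 0.0549
```

```bash
python3 tilt.py 19;  python3 - <<'E'
from h import *
go([.5955,.0805,.24],jawdeg=81.9)
E
```

```text
t 11.6 pos [ 0.4967 -0.296   0.2257] F [ 0.4734 -0.4385 -0.2374] open 0.05488760893230119
scene tail px 11 dir [-0.7325 -0.6807  0.0129] elev 0.7377951431066739 mean-grip [0.0081 0.0023 0.089 ] elev2 84.59138781971241
crop 126 190
crop 283 134
t 11.7 pos [ 0.5001 -0.2985  0.2327] toolx deg 20.062106072698736 z [ 0.0106 -0.0137 -0.9999] open 0.054726796283626415 F [ 0.1132  0.329  -0.2776] q [-0.6229  0.066   1.5515 -0.0049  1.5076 -0.9728]
cm [ 21.96 -32.31  -1.15]
turn rad -1.079 or 2.062 -4.221
```

View pics/scene19.png

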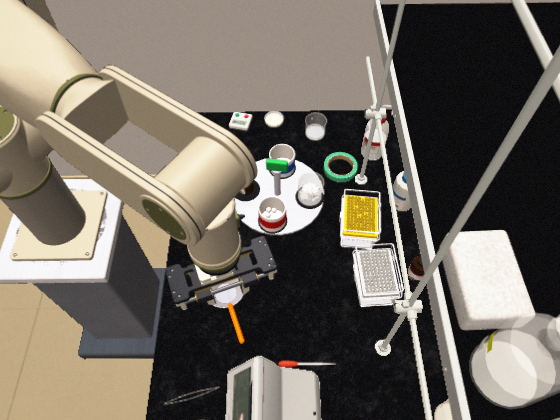

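Request:
play_rows --increments '[[[2,-3,-0.8,-0.12],[5,-7,-1,-0.26],[8,-11.5,-1,-0.4],[11,-16,-1,-0.54],[14,-20.5,-1,-0.68]]]'

```text
t: 12.2
tool_pos: [0.5585, -0.0678, 0.2411]
orientation: [2.714, 1.546, 0.005]
force: [0.7, -0.3, 0.8]
opening: 0.0551
```

Run:
```python
from h import *
go([.5955,.0805,.24],jawdeg=81.9)
```

```text
t 12.2 pos [ 0.5585 -0.0678  0.2411] toolx deg 59.325730937032844 z [ 0.0117 -0.0139 -0.9998] open 0.05507759961533394 F [ 0.701  -0.3213  0.8275] q [-0.2047  0.0116  1.592  -0.0112  1.5238 -1.2397]
cm [14.65 -4.38 -0.05]
turn rad -0.394 or 2.748 -3.536
```

Request:
play_rows --increments '[[[4.5,-1.3,0,-0.13],[9,-2.7,0,-0.27],[12.5,-3.8,0,-0.39],[14.6,-4.4,0,-0.39],[14.6,-4.4,0,-0.39]]]'

```text
t: 12.7
tool_pos: [0.5951, 0.0832, 0.2398]
orientation: [2.36, 2.047, 0.001]
force: [0.4, 0.0, -0.8]
opening: 0.055
```

Run:
```python
from h import *
go([.5955,.0805,.141],jawdeg=81.9)
p,d=read_camera('scene'); cv2.imwrite('pics/scene20.png',p); cv2.imwrite('pics/scene20z.png',cv2.resize(p[120:240,200:360],None,fx=5,fy=5,interpolation=cv2.INTER_CUBIC))
```

```text
t 12.7 pos [0.5951 0.0832 0.2398] toolx deg 81.87482921521843 z [ 0.0119 -0.013  -0.9998] open 0.05504479105977501 F [ 0.421   0.0235 -0.7707] q [ 0.062   0.1189  1.4822 -0.0137  1.5294 -1.3665]
cm [-0.15 -0.06  9.89]
turn rad -0.0 or 3.141 -3.142
```

View pics/scene20z.png

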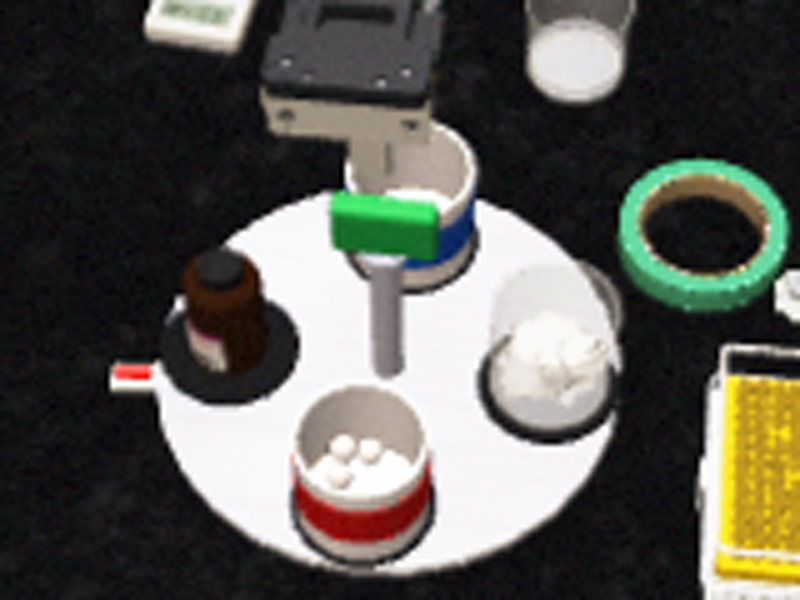

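Request:
play_rows --increments '[[[-0.1,0,2.5,0],[-0.2,0,5,0],[-0.2,0,7.5,0],[-0.2,0,9.3,0],[-0.2,0,9.8,0]]]'

```text
t: 13.25
tool_pos: [0.5941, 0.0764, 0.1394]
orientation: [2.364, 2.044, -0.006]
force: [0.1, 0.7, 0.0]
opening: 0.0551
```

Request:
play_rows --increments '[[[0,0,0,0],[0,0,0,0],[0,0,0,0],[0,0,0,0],[0,0,0,0]]]' --jaw 0 --squeeze 25

```text
t: 13.75
tool_pos: [0.5955, 0.0812, 0.1408]
orientation: [2.365, 2.048, 0.007]
force: [5.5, 20.0, -5.5]
opening: 0.0267
```

Run:
```python
from h import *
go([.5955,.0805,.141],jawdeg=81.9)
p,d=read_camera('scene'); cv2.imwrite('pics/scene21.png',p); cv2.imwrite('pics/scene21z.png',cv2.resize(p[120:240,200:360],None,fx=5,fy=5,interpolation=cv2.INTER_CUBIC))
p,d=read_camera('top'); cv2.imwrite('pics/top21.png',p); cv2.imwrite('pics/top21z.png',cv2.resize(p[155:285,180:340],None,fx=5,fy=4.5,interpolation=cv2.INTER_CUBIC))
```

```text
t 13.75 pos [0.5955 0.0812 0.1408] toolx deg 81.7963643596599 z [ 0.0117 -0.0068 -0.9999] open 0.026716332859371857 F [ 5.5334 20.0167 -5.5284] q [ 0.0548  0.1797  1.5981 -0.0077  1.3524 -1.3712]
cm [-0.07  0.01 -0.02]
turn rad -0.002 or 3.14 -3.143
```

View pics/scene21z.png

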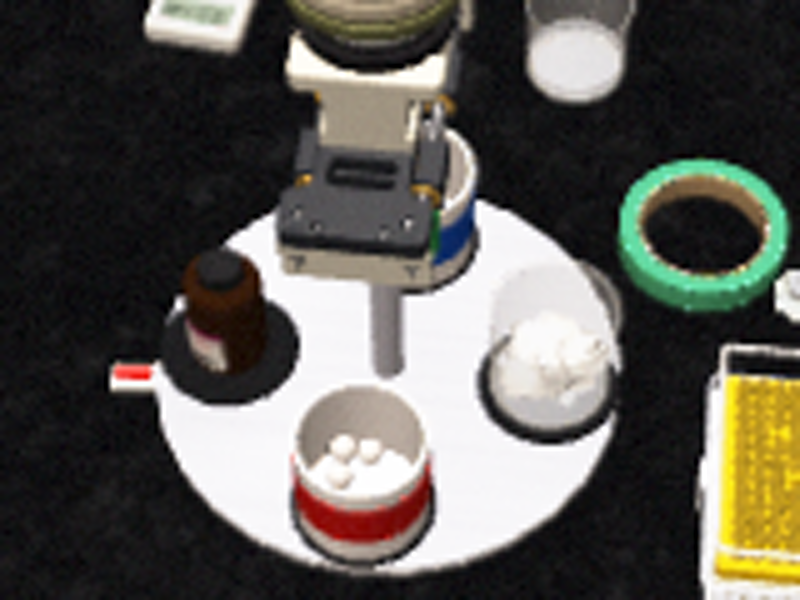

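View pics/top21z.png

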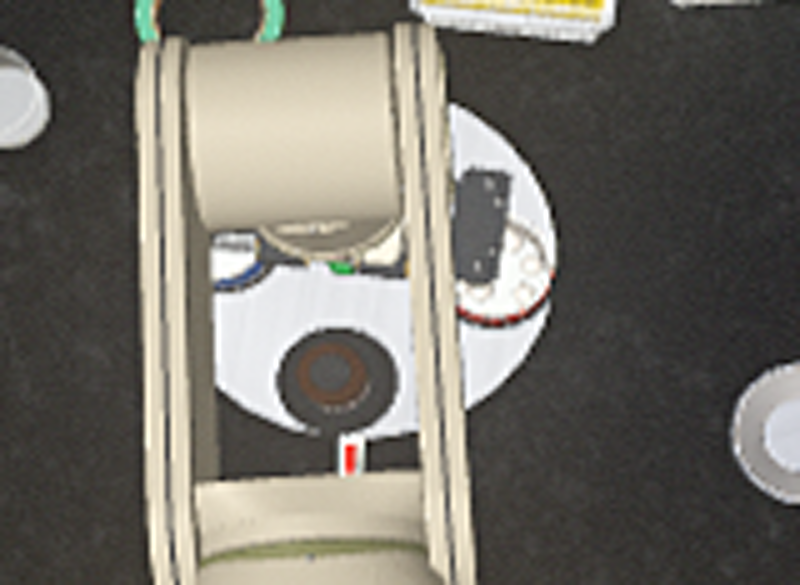

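Request:
play_rows --increments '[[[0.3,0,0,0],[0.3,0,0,0],[0.3,0,0,0]]]'

```text
t: 14.15
tool_pos: [0.5956, 0.0818, 0.1408]
orientation: [2.363, 2.046, 0.001]
force: [-1.0, -10.7, -4.3]
opening: 0.0263
```

Request:
play_rows --increments '[[[0,0,0,0],[0,0,0,0],[0,0,0,0]]]'

```text
t: 14.45
tool_pos: [0.5956, 0.0816, 0.1408]
orientation: [2.363, 2.046, 0.001]
force: [0.6, -1.3, -5.9]
opening: 0.0262
```

Run:
```python
from h import *
go([.5955,.0805,.141],jawdeg=81.9)
p,d=read_camera('scene'); np.save('pics/s22d.npy',d); cv2.imwrite('pics/scene22.png',p); cv2.imwrite('pics/scene22z.png',cv2.resize(p[135:215,235:335],None,fx=8,fy=7.5,interpolation=cv2.INTER_CUBIC))
C=cloud('scene',d); g=mask(p,[45,100,30],[80,255,255])>0
P=C[g&(np.linalg.norm(C-[.5955,.08,.15],axis=-1)<.06)]; print(len(P),P)
```

```text
t 14.45 pos [0.5956 0.0816 0.1408] toolx deg 81.7659440325748 z [ 0.0106 -0.0115 -0.9999] open 0.026247145647835278 F [ 0.5784 -1.2653 -5.9121] q [ 0.0584  0.1817  1.5958 -0.0124  1.3541 -1.3662]
cm [-0.11  0.01 -0.02]
turn rad -0.002 or 3.139 -3.144
11 [[0.6226 0.0764 0.1642]
 [0.6226 0.0778 0.1584]
 [0.6225 0.073  0.1604]
 [0.6226 0.0735 0.1556]
 [0.6199 0.0688 0.1576]
 [0.6226 0.0757 0.1487]
 [0.62   0.0699 0.1521]
 [0.6227 0.0778 0.1417]
 [0.62   0.0697 0.1482]
 [0.6226 0.0735 0.1431]
 [0.6227 0.0767 0.1347]]
```

View pics/scene22z.png

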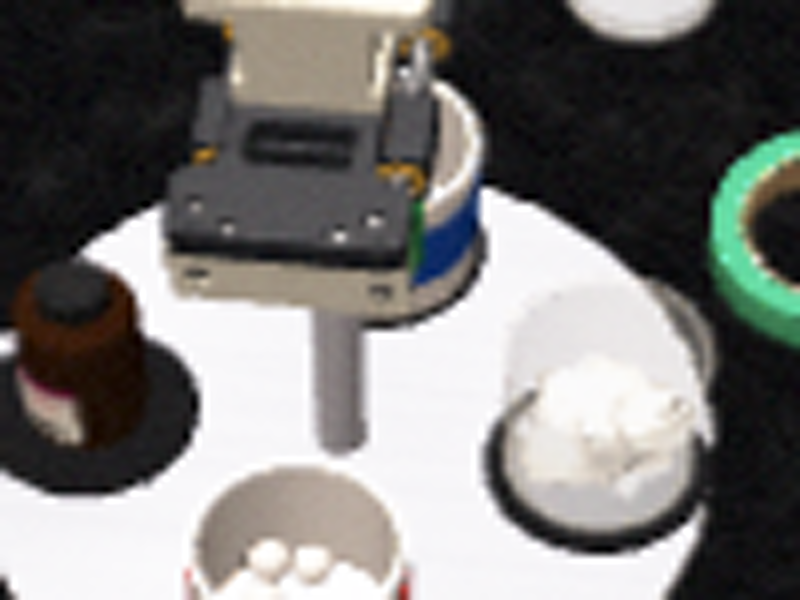

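Request:
play_rows --increments '[[[-0.1,0,0,0],[-0.1,0,0,0],[-0.1,0,0,0]]]' --squeeze 40

```text
t: 14.8
tool_pos: [0.5955, 0.0816, 0.1408]
orientation: [2.363, 2.047, 0.002]
force: [1.8, 5.0, -6.5]
opening: 0.026
```

Run:
```python
from h import *
go([.5955,.0805,.141],jawdeg=81.9)
import numpy as np
C=cloud('top',np.load('pics/top0d.npy'))
im=cv2.imread('pics/top0.png'); m=(C[...,2]>.12)&(np.linalg.norm(C[...,:2]-[.5955,.08],axis=-1)<.06)
P=C[m];u=np.array([np.cos(np.radians(-8.1)),np.sin(np.radians(-8.1))]);w=np.array([-u[1],u[0]])
a=(P[:,:2]-[.5955,.0805])@u;b=(P[:,:2]-[.5955,.0805])@w
print(len(P),'long',a.min(),a.max(),'wide',b.min(),b.max(),'z',P[:,2].min(),P[:,2].max())
```

```text
t 14.8 pos [0.5955 0.0816 0.1408] toolx deg 81.79662373820712 z [ 0.011  -0.0102 -0.9999] open 0.025992320452486756 F [ 1.8352  4.9539 -6.5078] q [ 0.0575  0.1811  1.5966 -0.0111  1.3536 -1.3679]
cm [-0.11  0.01 -0.02]
turn rad -0.002 or 3.14 -3.143
129 long -0.028052357709254856 0.028398718766479408 wide -0.012180272240073835 0.015047776225469284 z 0.12593625829860944 0.1710629742810541
```

Request:
play_rows --increments '[[[-0.05,0,0,0.06],[-0.05,0,0,0.12],[-0.05,0,0,0.18],[-0.05,0,0,0.24],[-0.05,0,0,0.3]]]'

```text
t: 15.3
tool_pos: [0.5955, 0.0815, 0.1408]
orientation: [2.645, 1.669, 0.007]
force: [1.0, 2.9, -5.9]
opening: 0.0259
```

Run:
```python
from h import *
go([.5955,.0805,.141],jawdeg=64.6)
print(read_state()['wrist_torque'])
p,d=read_camera('scene'); cv2.imwrite('pics/scene23.png',p); cv2.imwrite('pics/scene23z.png',cv2.resize(p[130:240,210:350],None,fx=5.7,fy=5.4,interpolation=cv2.INTER_CUBIC))
```

```text
t 15.3 pos [0.5955 0.0815 0.1408] toolx deg 64.49528990794998 z [ 0.0111 -0.0099 -0.9999] open 0.025894066407118728 F [ 0.9741  2.8566 -5.9443] q [ 0.0571  0.1808  1.5969 -0.0107  1.3533 -1.0663]
cm [-0.09  0.04 -0.02]
turn rad -0.002 or 3.14 -3.143
[ 0.3849 -0.4567  0.0674]
```

View pics/scene23z.png

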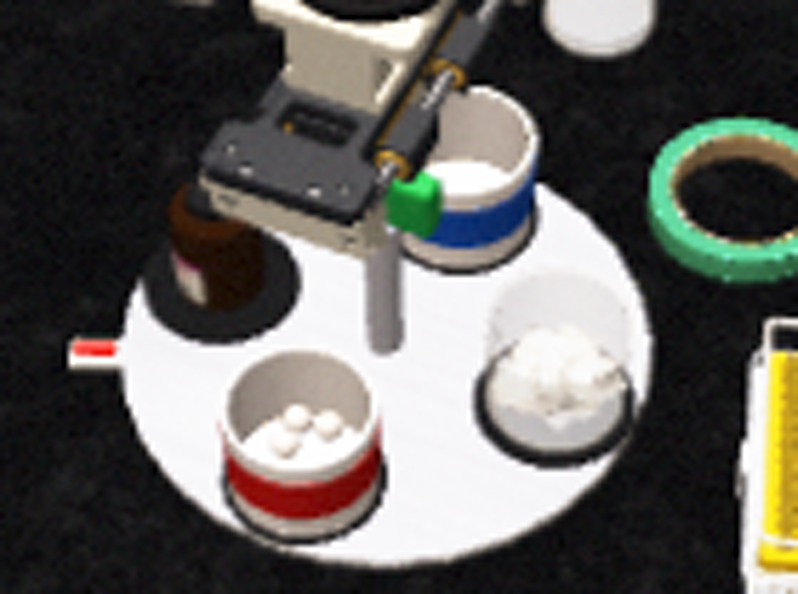

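The carousel turns with the grip. Continuing clockwise.

Request:
play_rows --increments '[[[0,0,0,0.1],[0,0,0,0.21],[0,0,0,0.32],[0,0,0,0.43],[0,0,0,0.54]]]'

```text
t: 15.85
tool_pos: [0.5954, 0.0813, 0.1408]
orientation: [2.998, 0.893, 0.012]
force: [1.1, 0.1, -6.2]
opening: 0.026
```

Request:
play_rows --increments '[[[0,0,0,0.11],[0,0,0,0.22],[0,0,0,0.33],[0,0,0,0.42],[0,0,0,0.5]]]'

```text
t: 16.35
tool_pos: [0.5952, 0.0813, 0.1408]
orientation: [3.128, 0.12, 0.016]
force: [0.3, 1.1, -5.8]
opening: 0.0255
```

Request:
play_rows --increments '[[[0,0,0,0.05],[0,0,0,0.1],[0,0,0,0.1]]]'

```text
t: 16.65
tool_pos: [0.5952, 0.0812, 0.1408]
orientation: [3.131, -0.036, 0.016]
force: [1.9, 1.2, -5.6]
opening: 0.0257
```

Run:
```python
from h import *
go([.5955,.0805,.141],jawdeg=-2)
for n,(x,y) in [('scene',(200,140)),('top',(190,170))]:
    p,d=read_camera(n); cv2.imwrite(f'pics/{n}24.png',p); np.save(f'pics/{n}24d.npy',d); cv2.imwrite(f'pics/{n}24z.png',cv2.resize(p[y:y+110,x:x+140],None,fx=5.7,fy=5.4,interpolation=cv2.INTER_CUBIC))
```

```text
t 16.65 pos [0.5952 0.0812 0.1408] toolx deg -1.319500080096898 z [ 0.0103 -0.0106 -0.9999] open 0.025658788338207422 F [ 1.8612  1.1988 -5.6059] q [ 0.0571  0.1808  1.597  -0.0114  1.3542  0.0826]
cm [ 0.03  0.07 -0.02]
turn rad 0.012 or 3.153 -3.13
```

View pics/scene24z.png

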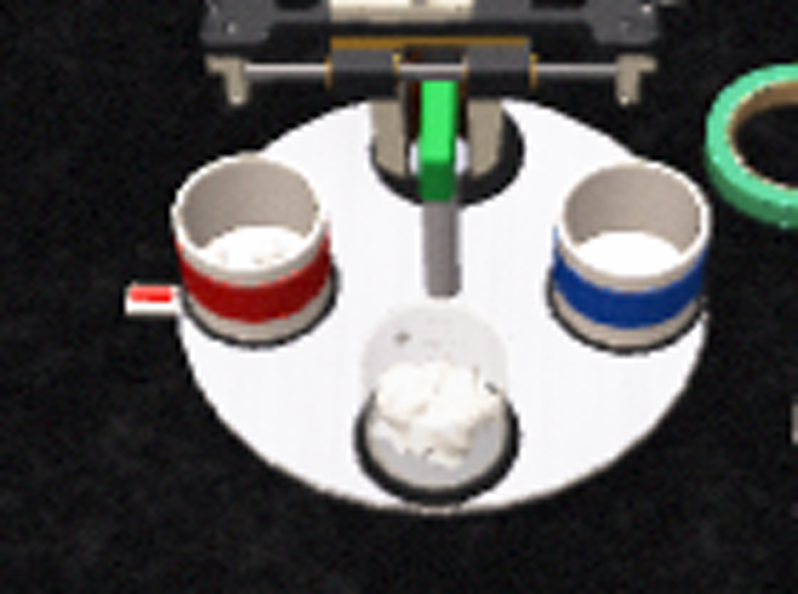

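View pics/top24z.png

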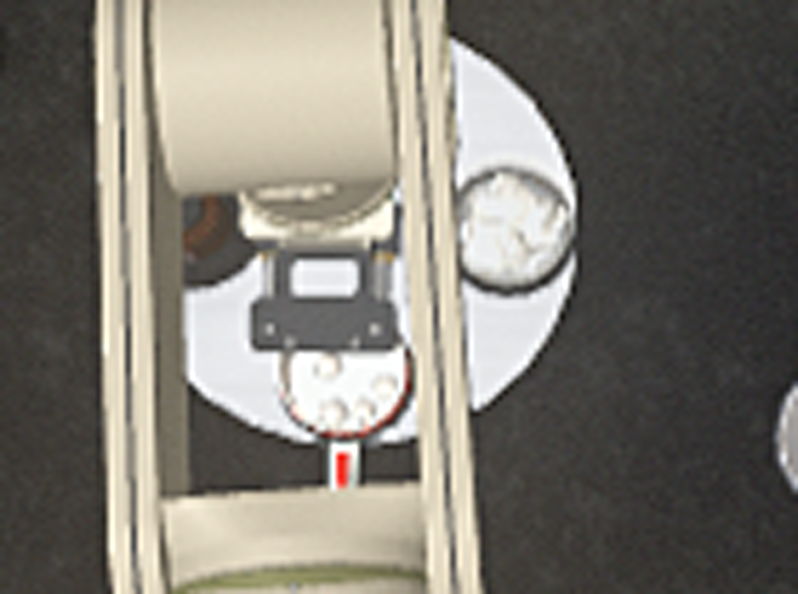

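Run:
```python
from h import *
p=cv2.imread('pics/scene24.png'); d=np.load('pics/scene24d.npy'); C=cloud('scene',d)
cv2.imwrite('pics/scene24b.png',cv2.resize(p[145:185,255:300],None,fx=16,fy=14,interpolation=cv2.INTER_CUBIC))
for r in range(156,180,2):
    print(r,' '.join('%4d,%4d'%(C[r,c,1]*1000,C[r,c,2]*1000) for c in range(264,292,2)))
```

```text
156   47, 225   46, 225   46, 226   76, 188  156,  90   97, 162   98, 161   98, 161  157,  87   46, 224   44, 227   45, 226   45, 226   44, 226
158   74, 183   74, 184   72, 186   74, 183  153,  85   92, 160   89, 164   90, 163  154,  83   73, 183   71, 186   71, 186  205,  19  223,  -3
160  196,  22   72, 179   72, 178   73, 176  156,  72   81, 166   82, 165   83, 164  147,  83   73, 176   71, 178   72, 177  195,  22  197,  19
162  191,  19   72, 169   72, 170   72, 170  154,  66   77, 162   80, 159   76, 164  151,  69   72, 169   71, 171   71, 170  189,  19  190,  19
164  186,  16   71, 163   73, 160   71, 163  158,  51   71, 163   69, 165   67, 167  150,  61   72, 160   69, 165   71, 162  181,  21  179,  23
166  179,  15   72, 154 -645,1080   68, 158   89, 131   65, 162   64, 163   65, 162   86, 135   72, 153   72, 152   73, 151  174,  20  175,  19
168  169,  18   72, 145   72, 145   72, 146   85, 128   60, 160   56, 166   54, 168   81, 132   73, 143   71, 146   69, 148  169,  18  164,  23
170  161,  20  160,  21   72, 137   71, 138   76, 131   55, 159   54, 160   52, 162   77, 129   69, 140   71, 137   69, 139  158,  22  162,  17
172  156,  17  151,  24  154,  20   70, 131  155,  18   54, 152   52, 155   53, 152   69, 131  151,  23  152,  21  151,  22  152,  21  150,  23
174  148,  18  146,  21  144,  24  146,  21  144,  23   53, 144   53, 145   56, 140  147,  19  147,  19  146,  20  145,  20  146,  19  146,  19
176  140,  19  143,  15  142,  16  139,  21  140,  18   53, 136   53, 136   52, 137  136,  23  139,  20  138,  20  138,  20  139,  19  137,  21
178  130,  23  132,  20 -645,1080  135,  16  132,  20   76,  96   72, 102   74,  99  133,  19  128,  25  134,  17  130,  22  132,  19  132,  19
```

View pics/scene24b.png

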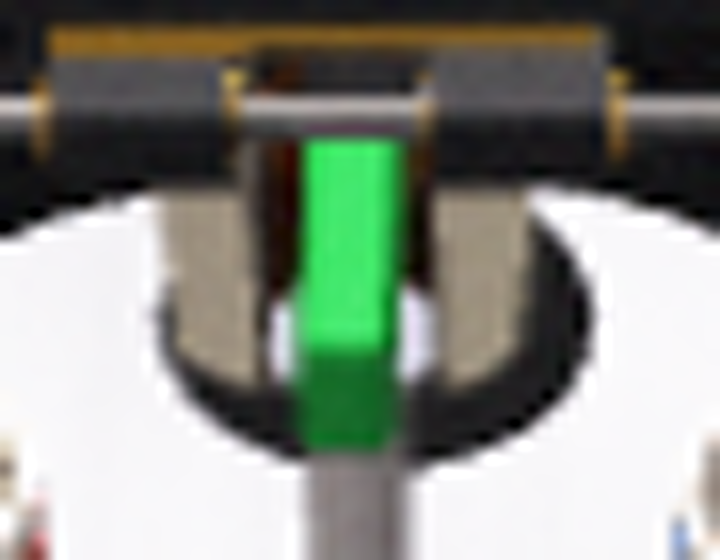

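The zoom shows the fingertips closing on a 26 mm pale collar under the bar, at z≈0.131, with visible gaps beside the green bar. I'll open, rise 9 mm and grip the bar itself.

Request:
play_rows --increments '[[[0,0,0,0],[0,0,0,0],[0,0,-0.5,0],[0,0,-0.9,0],[0,0,-0.9,0]]]' --jaw 4

```text
t: 17.25
tool_pos: [0.5959, 0.0813, 0.1513]
orientation: [3.131, -0.033, 0.02]
force: [0.6, -0.5, 0.4]
opening: 0.0402
```

Run:
```python
from h import *
go([.5955,.0805,.149],jawdeg=-2)
p,d=read_camera('scene'); cv2.imwrite('pics/scene25b.png',cv2.resize(p[145:185,255:300],None,fx=16,fy=14,interpolation=cv2.INTER_CUBIC))
```

```text
t 17.25 pos [0.5959 0.0813 0.1513] toolx deg -1.203308955726415 z [ 0.0125 -0.0105 -0.9999] open 0.04024789949518126 F [ 0.621  -0.4958  0.4095] q [ 0.0573  0.1719  1.5871 -0.0114  1.3707  0.0805]
cm [-0.04  0.08  0.23]
turn rad 0.014 or 3.155 -3.128
```

View pics/scene25b.png

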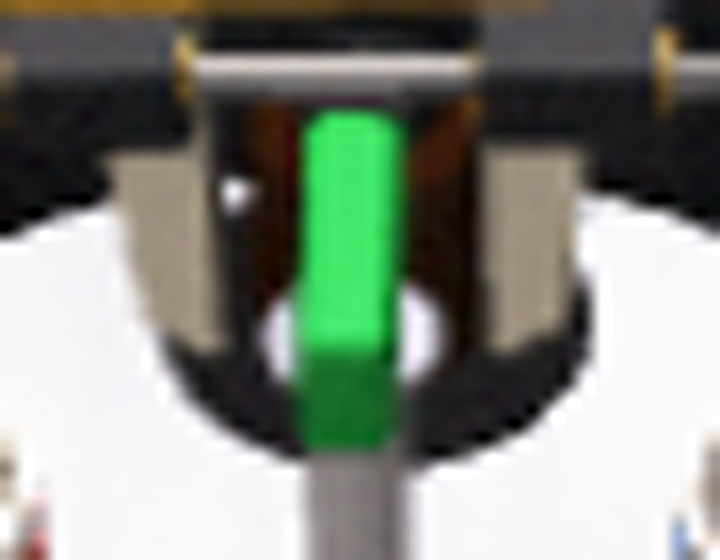

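Request:
play_rows --increments '[[[0,0,0.2,0],[0,0,0.2,0],[0,0,0.2,0],[0,0,0.2,0],[0,0,0.2,0]]]' --jaw 0 --squeeze 30

```text
t: 17.8
tool_pos: [0.5953, 0.0813, 0.1485]
orientation: [3.131, -0.033, 0.017]
force: [-0.6, 0.5, 0.7]
opening: 0.0157
```

Request:
play_rows --increments '[[[0,0,0,0],[0,0,0,0],[0,0,0,0]]]'

```text
t: 18.1
tool_pos: [0.5954, 0.0813, 0.1485]
orientation: [3.131, -0.033, 0.017]
force: [0.6, 0.8, 0.4]
opening: 0.0163
```

Run:
```python
from h import *
go([.5955,.0805,.149],jawdeg=-2)
for n,(x,y) in [('scene',(200,140)),('top',(190,170))]:
    p,d=read_camera(n); cv2.imwrite(f'pics/{n}26.png',p); np.save(f'pics/{n}26d.npy',d); cv2.imwrite(f'pics/{n}26z.png',cv2.resize(p[y:y+110,x:x+140],None,fx=5.7,fy=5.4,interpolation=cv2.INTER_CUBIC))
```

```text
t 18.1 pos [0.5954 0.0813 0.1485] toolx deg -1.1968448755333807 z [ 0.011  -0.0106 -0.9999] open 0.016261945822665037 F [0.6282 0.7709 0.4176] q [ 0.0573  0.1742  1.5898 -0.0115  1.3673  0.0805]
cm [ 0.02  0.08 -0.05]
turn rad 0.014 or 3.156 -3.128
```

View pics/scene26z.png

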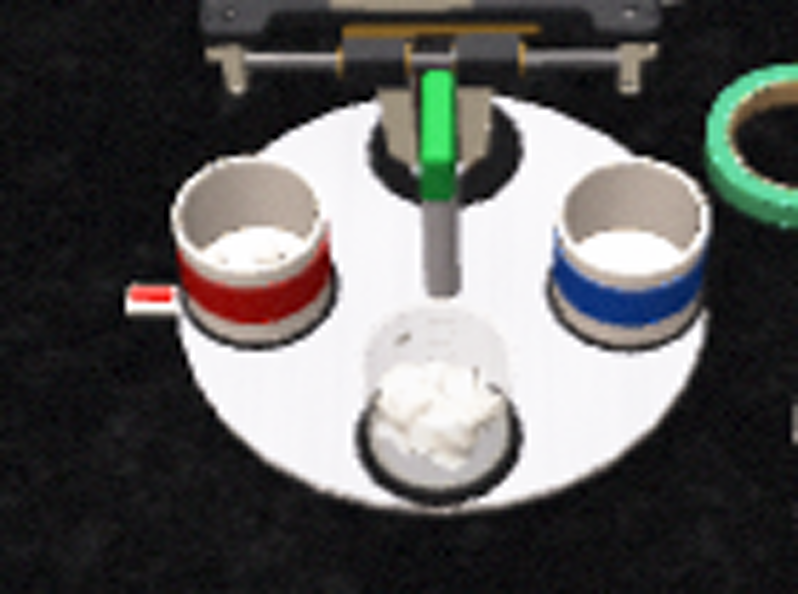

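View pics/top26z.png

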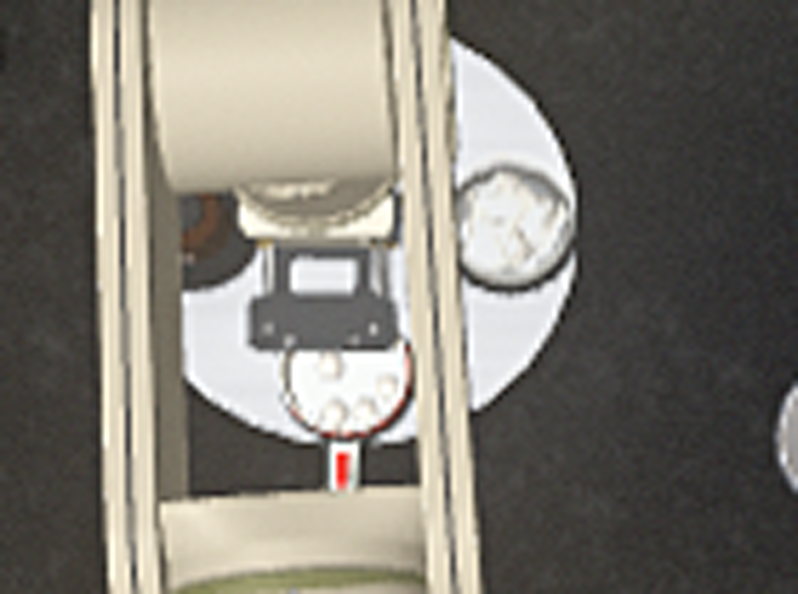

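Run:
```python
from h import *
from scipy.optimize import least_squares
def redc(im,box):
    x0,y0,x1,y1=box; c=im[y0:y1,x0:x1].astype(float); w=np.clip(c[...,2]-np.maximum(c[...,0],c[...,1])-20,0,None)
    yy,xx=np.mgrid[y0:y1,x0:x1]; return np.array([(xx*w).sum(),(yy*w).sum()])/w.sum()
def tabc(im,box):
    x0,y0,x1,y1=box; c=im[y0:y1,x0:x1].astype(float).max(-1); w=np.clip(c-70,0,None)
    yy,xx=np.mgrid[y0:y1,x0:x1]; return np.array([(xx*w).sum(),(yy*w).sum()])/w.sum()
for t in ['0','14','26','13','24']:
    im=cv2.imread(f'pics/top{t}.png'); r=redc(im,(243,250,257,263)); tb=tabc(im,(243,254,257,262))
    print('top',t,r,plane('top',r,.012),'tab',tb,plane('top',tb,.012))
for t in ['0','21','26','19']:
    im=cv2.imread(f'pics/scene{t}.png'); r=redc(im,(220,190,231,198)); print('scene',t,r,plane('scene',r,.012),plane('scene',r,.006))
C=cloud('top',np.load('pics/top0d.npy')); print('tab depth z',C[254:259,248:252,2])
C=cloud('scene',np.load('pics/scene0d.npy')); print('tab depth z',C[194:196,223:229,2])
# jars: fit outer rim from depth-based points z>.08 in scene26
d=np.load('pics/scene26d.npy'); C=cloud('scene',d); im=cv2.imread('pics/scene26.png')
cen={}
for nm,c0 in [('red',(.505,.084)),('blue',(.685,.078))]:
    m=(C[...,2]>.078)&(C[...,2]<.094)&(np.linalg.norm(C[...,:2]-c0,axis=-1)<.05)
    ys,xs=np.nonzero(m); W=np.array([plane('scene',(x,y),.086)[:2] for x,y in zip(xs,ys)])
    r=least_squares(lambda q:np.hypot(*(W-q[:2]).T)-q[2],[*c0,.034],loss='soft_l1',f_scale=.002); cen[nm]=r.x; print(nm,len(W),r.x,abs(r.fun).mean())
v=cen['red'][:2]-cen['blue'][:2]; print('sep',np.linalg.norm(v),'ang',np.degrees(np.arctan2(v[1],v[0]))%360,'mid',(cen['red'][:2]+cen['blue'][:2])/2)
# colored bands centroid
for nm,ms in [('red',[([0,120,60],[6,255,255]),([170,120,60],[180,255,255])]),('blue',[([100,120,60],[130,255,255])])]:
    m=sum((mask(im,*a) for a in ms)); 
    b=[q for q in blobs(m.astype(np.uint8),60)[0] if 140<q[1][1]<230 and 210<q[1][0]<330]; print(nm,b)
```

```text
top 0 [249.5028 256.5636] [0.45   0.0889 0.012 ] tab [249.6767 256.9198] [0.4488 0.0883 0.012 ]
top 14 [249.5012 256.5795] [0.4499 0.0889 0.012 ] tab [249.6766 256.9221] [0.4488 0.0883 0.012 ]
top 26 [249.5619 255.6518] [0.4529 0.0887 0.012 ] tab [249.9651 258.0075] [0.4453 0.0874 0.012 ]
top 13 [249.5036 256.5687] [0.45   0.0889 0.012 ] tab [249.6717 256.9289] [0.4488 0.0884 0.012 ]
top 24 [249.5765 255.4754] [0.4535 0.0886 0.012 ] tab [249.8299 258.1685] [0.4448 0.0879 0.012 ]
scene 0 [226.2589 194.0968] [0.4522 0.0849 0.012 ] [0.4513 0.089  0.006 ]
scene 21 [226.2513 194.1003] [0.4522 0.0849 0.012 ] [0.4513 0.089  0.006 ]
scene 26 [226.2542 194.0973] [0.4522 0.0849 0.012 ] [0.4513 0.089  0.006 ]
scene 19 [nan nan] [nan nan nan] [nan nan nan]
tab depth z [[0.0012 0.0033 0.0084 0.0115]
 [0.0036 0.0072 0.0067 0.0096]
 [0.0083 0.0084 0.0074 0.003 ]
 [0.0099 0.0075 0.0092 0.0047]
 [0.0074 0.0005 0.0153 0.0108]]
tab depth z [[0.0094 0.0086 0.0064 0.0092 0.0112 0.0132]
 [0.0089 0.0099 0.0051 0.0091 0.006  0.0112]]
red 149 [0.5058 0.0805 0.0342] 0.001693344369622171
blue 150 [0.6848 0.0758 0.0343] 0.0016786683464447367
sep 0.17910501760843195 ang 178.49830606694235 mid [0.5953 0.0782]
red [(np.int32(186), array([244.8, 193.7]), array([231, 185,  27,  15], dtype=int32))]
blue [(np.int32(155), array([309.4, 194.6]), array([297, 188,  27,  12], dtype=int32))]<stdin>:5: RuntimeWarning: invalid value encountered in divide
```

Run:
```python
from h import *
from scipy.ndimage import map_coordinates
from scipy.optimize import least_squares
for n,ts in [('top',['0','13']),('scene',['0'])]:
  for t in ts:
    im=cv2.imread(f'pics/{n}{t}.png'); g=cv2.cvtColor(im,cv2.COLOR_BGR2GRAY).astype(float)
    C=cloud(n,np.load(f'pics/{n}{t}d.npy'))
    m=lambda x0,x1,y0,y1:(C[...,0]>x0)&(C[...,0]<x1)&(C[...,1]>y0)&(C[...,1]<y1)
    print(n,'table z',np.median(C[m(.38,.42,0,.2)][:,2]),'plate z',np.median(C[m(.52,.55,.0,.03)][:,2]))
    c=np.array([.5957,.0822 if n=='top' else .0788]); E=[];A=[]
    for a in np.radians(np.arange(0,360,3)):
        rr=np.arange(.118,.142,.0005); P=np.stack([c[0]+rr*np.cos(a),c[1]+rr*np.sin(a),np.full(rr.shape,.021)],1)
        q=pix(n,P); v=map_coordinates(g,[q[:,1],q[:,0]],order=1)
        if v[:6].min()<140 or v[-6:].max()>80: continue
        k=np.where((v[:-1]>=120)&(v[1:]<120))[0][0]; f=(v[k]-120)/(v[k]-v[k+1]); r=rr[k]+f*.0005
        E.append(c+r*np.array([np.cos(a),np.sin(a)])); A.append(np.degrees(a))
    E=np.array(E); r=least_squares(lambda x:np.hypot(*(E-x[:2]).T)-x[2],[*c,.13],loss='soft_l1',f_scale=.0005); print(n,t,len(E),r.x,abs(r.fun).mean(),'angles',A[0],A[-1])
    if n=='scene' or t=='0':
        def redc(im,box):
            x0,y0,x1,y1=box; c=im[y0:y1,x0:x1].astype(float); w=np.clip(c[...,2]-np.maximum(c[...,0],c[...,1])-20,0,None)
            yy,xx=np.mgrid[y0:y1,x0:x1]; return np.array([(xx*w).sum(),(yy*w).sum()])/w.sum()
        px=redc(im,(243,250,257,263) if n=='top' else (220,190,231,198))
        for z in (.006,.009,.012,.015):
            P=plane(n,px,z); print('  z',z,'pointer angle',np.degrees(np.arctan2(P[1]-r.x[1],P[0]-r.x[0])), 'R',np.hypot(*(P[:2]-r.x[:2])))
```

```text
top table z 1.5048904997445558 plate z 0.020823242681802245
top 0 97 [0.5948 0.0824 0.1304] 0.0009524241286621635 angles 6.000000000000001 345.0
  z 0.006 pointer angle 177.29036500265622 R 0.14470635672645352
  z 0.009 pointer angle 177.35525914240148 R 0.14481598237187063
  z 0.012 pointer angle 177.4200550238108 R 0.1449257935089287
  z 0.015 pointer angle 177.48475270451596 R 0.14503578971630313Traceback (most recent call last):
  File "<stdin>", line 7, in <module>
    fid = stack.enter_context(open(os.fspath(file), "rb"))
                              ~~~~^^^^^^^^^^^^^^^^^^^^^^^
FileNotFoundError: [Errno 2] No such file or directory: 'pics/top13d.npy'
```

Run:
```python
from h import *
from scipy.ndimage import map_coordinates
from scipy.optimize import least_squares
n='scene'; im=cv2.imread('pics/scene26.png'); g=cv2.cvtColor(im,cv2.COLOR_BGR2GRAY).astype(float)
c=np.array([.5955,.0788]);E=[]
for a in np.radians(np.arange(0,360,3)):
    rr=np.arange(.118,.142,.0005); q=pix(n,np.stack([c[0]+rr*np.cos(a),c[1]+rr*np.sin(a),np.full(rr.shape,.021)],1))
    v=map_coordinates(g,[q[:,1],q[:,0]],order=1)
    if v[:6].min()<140 or v[-6:].max()>80: continue
    k=np.where((v[:-1]>=120)&(v[1:]<120))[0][0]; E.append(c+(rr[k]+(v[k]-120)/(v[k]-v[k+1])*.0005)*np.array([np.cos(a),np.sin(a)]))
E=np.array(E); r=least_squares(lambda x:np.hypot(*(E-x[:2]).T)-x[2],[*c,.13],loss='soft_l1',f_scale=.0005); print(len(E),r.x,abs(r.fun).mean())
for z in (.006,.009,.012,.015):
    P=plane(n,(226.255,194.098),z); print(z,np.degrees(np.arctan2(P[1]-r.x[1],P[0]-r.x[0])))
# top26: rim of red jar, depth
d=np.load('pics/top26d.npy'); C=cloud('top',d); c0=np.array([.505,.086])
m=(C[...,2]>.08)&(C[...,2]<.092)&(np.linalg.norm(C[...,:2]-c0,axis=-1)<.05)
W=np.array([plane('top',(x,y),.086)[:2] for y,x in zip(*np.nonzero(m))]); 
q=least_squares(lambda x:np.hypot(*(W-x[:2]).T)-.0345,[*c0],loss='soft_l1',f_scale=.002).x; print('top jar',len(W),q,'ang',np.degrees(np.arctan2(q[1]-.0824,q[0]-.5948)),np.hypot(q[1]-.0824,q[0]-.5948))
```

```text
74 [0.5954 0.0794 0.1304] 0.0008450212758520596
0.006 176.1874106873606
0.009 176.9909007224846
0.012 177.8004228236601
0.015 178.61571843407717
top jar 43 [0.5067 0.084 ] ang 178.95801333096108 0.0881251329744511
```

The pointer is at about 177.2° (both views agree) and the jar is at about 178.75°. I'll turn another 1.5° clockwise.

Request:
play_rows --increments '[[[0,0,0,0.01],[0,0,0,0.02],[0,0,0,0.027],[0,0,0,0.027],[0,0,0,0.027]]]'

```text
t: 18.7
tool_pos: [0.5953, 0.0813, 0.1485]
orientation: [3.13, -0.075, 0.018]
force: [0.1, 0.3, 1.0]
opening: 0.0163
```

```bash
cat > fin.py <<'E'
from h import *
from scipy.optimize import least_squares
go([.5955,.0805,.149],jawdeg=-2.8)
p,d=read_camera('scene'); cv2.imwrite('pics/scene27.png',p); C=cloud('scene',d)
cen={}
for nm,c0 in [('red',(.505,.084)),('blue',(.685,.078))]:
    m=(C[...,2]>.078)&(C[...,2]<.094)&(np.linalg.norm(C[...,:2]-c0,axis=-1)<.05)
    W=np.array([plane('scene',(x,y),.086)[:2] for y,x in zip(*np.nonzero(m))])
    r=least_squares(lambda q:np.hypot(*(W-q[:2]).T)-q[2],[*c0,.034],loss='soft_l1',f_scale=.002); cen[nm]=r.x
v=cen['red'][:2]-cen['blue'][:2]; print('ang',np.degrees(np.arctan2(v[1],v[0]))%360)
p,d=read_camera('top'); cv2.imwrite('pics/top27.png',p); C=cloud('top',d); c0=np.array([.505,.086])
m=(C[...,2]>.08)&(C[...,2]<.092)&(np.linalg.norm(C[...,:2]-c0,axis=-1)<.05)
W=np.array([plane('top',(x,y),.086)[:2] for y,x in zip(*np.nonzero(m))]); 
q=least_squares(lambda x:np.hypot(*(W-x[:2]).T)-.0345,[*c0],loss='soft_l1',f_scale=.002).x; print('top jar',q,'ang',np.degrees(np.arctan2(q[1]-.0824,q[0]-.5948)))
s=read_state(); print(s['dq'],s['wrist_torque'])
E
python3 fin.py
```

```text
t 18.7 pos [0.5953 0.0813 0.1485] toolx deg -2.7435327490767296 z [ 0.011  -0.0106 -0.9999] open 0.01630682992396803 F [0.1403 0.2863 1.0044] q [ 0.0573  0.1741  1.5898 -0.0114  1.3673  0.1075]
cm [ 0.02  0.08 -0.04]
turn rad 0.001 or 3.143 -3.141
ang 176.91153955577605
top jar [0.5069 0.0866] ang 177.2635205168554
[ 0.0002 -0.0012 -0.0003  0.0002  0.     -0.0002] [-0.0514  0.4599 -0.0602]
```

View pics/scene27.png

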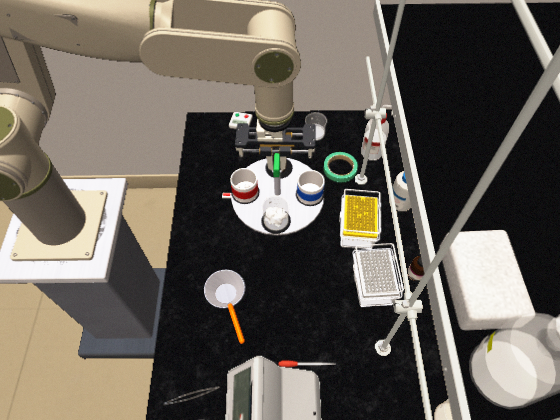

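View pics/top27.png

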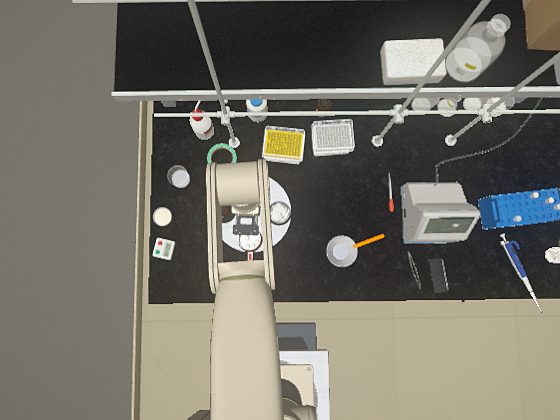

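The red jar measures 176.9° from the scene view and 177.3° from both the top view and the jaw angle, against the pointer at about 177.2°. In the pictures the scoop stands empty at (225,290) scene, clear of the carousel, and the other things look untouched. Handing in.

```bash
python3 -c "
from plant import *
print(close_job())"
```

```text
the job is handed in; nothing more can be done
None
```

The job is done and handed in at about 19 s of the 64 s allowed; no verdict was reported.

- **Pouring:** The moves cannot tilt the tool, so I tipped the scoop by letting its handle pivot in a loosened grip over the red jar. The check picture shows six balls in the jar and none outside it.
- **Scoop:** I rolled it upright on the worktop with a loose grip and released it. It stands empty, with its rim level at about 41 mm, clear of the carousel. It is a little nearer the front than where it started.
- **Carousel:** My first grip closed on a 26 mm collar under the green bar (opening 26 mm instead of 16 mm), and I made most of the turn on that collar. I then let go, rose about 8 mm and gripped the bar itself (opening 16.3 mm). The last 1.5° was turned on the bar, and I finished still gripping it with 30 N.
- **Last checks:**
  - The red jar measured 176.9° (scene view), 177.3° (top view) and 177.3° (jaw angle).
  - The pointer is at about 177.2°. Its two views differ by a few tenths of a degree, depending on the tab height assumed.
  - The arm was at rest with about 1 N on the tool. The highest force I saw was about 20 N, during that first grip.
  - The other objects look unmoved in the final pictures; I did not measure them.

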